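Empty the analyser's catch tray and dock the tote

TASK

Two spent test cassettes lie in the analyser's catch tray, under its clear guard. Without lifting them high, draw each one out and over the tray's lip into the grey tote that stands below it; then, keeping the tote down on the bench, slide the loaded tote fully home, flat and square, into the aluminium bay. Leave everything else on the bench where it is, and do not push hard against the analyser.

Things in the scene. Friction and masses are not known exactly. Their poses are not given: they have to be found in the camera images.
- outlet: blue analyser (fixed) with a steel catch tray. Origin: on the bench (z 0) under the middle of the tray's open lip; x along the lip, +y out over the lip. Tray floor: top at z 56 mm, 6 thick, y 0 (lip edge) to -220 (analyser's face, 340 high), x -100 to 100; side walls 6 thick at x +-97, top at z 78. Its pedestal begins 50 mm behind the lip. Axes of all bodies: z up
- guard_edge (a point): middle of the front edge, underside, of the clear flat guard over the rear of the tray; outlet frame (0, -100, 188) mm, axes as outlet. The guard is 6 mm thick, as wide as the tray, and reaches back to the analyser; clear side panels only behind y -170. A tool leaning about 40 degrees, tips towards -y, reaches about 50 mm in behind this edge, enough to hook a cassette's front wall from inside
- tote: grey open tote, loose, 0.4 kg: 180 (own x) x 130 (own y) x 42 mm high, walls and floor 5 mm. Origin: centre of the underside, z up. At the start it stands along the lip, one long side about 15 mm under it. On its -x end (robot side) a tongue handle: upright plate at own y 14 to 26, x -146 to -90, z 8 to 54 mm, to be pinched across y from above, or pushed
- bay: aluminium tote bay, fixed, before a low white box. Origin: on the bench, where the tote's origin lies when fully home (axes then parallel); the tote slides in along own +x. Side guides 50 mm high: inner faces at y +-68 mm from x 20 to 95, flared from x 20 to a mouth of about +-86 at x -10; stop wall face at x 90. Front and top open, the bench is its floor
- cassette_a: spent test cassette, loose, 90 g: black open tray 62 (own x) x 76 (own y) x 16 mm high, walls and floor 4 mm. A 13 mm high block fills own y -34 to -11 mm; the open well in front of it (y -11 to +34, 54 mm wide) takes a hooked fingertip. Origin: centre of the underside, z up. Own +y faces the tray's lip at the start; it then lies wholly under the guard, with no room for a vertical tool
- cassette_b: spent test cassette, loose, 90 g: black open tray 62 (own x) x 76 (own y) x 16 mm high, walls and floor 4 mm. A 13 mm high block fills own y -34 to -11 mm; the open well in front of it (y -11 to +34, 54 mm wide) takes a hooked fingertip. Origin: centre of the underside, z up. Own +y faces the tray's lip at the start; it then lies wholly under the guard, with no room for a vertical tool
- sealed_pack: bystander, loose, origin at the centre of its underside: unopened pack, closed white block 62 x 76 x 22 mm with a paper patch; leave alone
- mouse: bystander, loose, origin at the centre of its underside: black computer mouse 100 x 60 x 30 mm; leave alone
- reagent: bystander, loose, origin at the centre of its underside: bottle 60 mm across, 120 mm high; leave alone
- jar: bystander, loose, origin at the centre of its underside: jar 64 mm across, 75 mm high; leave alone
- amber: bystander, loose, origin at the centre of its underside: amber bottle 48 mm across, 90 mm high; leave alone

How it is judged:
On the way, in this order (a step that is already met when the one before it is completed fails the run):
1. both cassettes are in the tote, while it stands before the bay (x of cassette_a in the frame of tote between -0.085 and 0.085 m and y of cassette_a in the frame of tote between -0.06 and 0.06 m and z of each of cassette_a, cassette_b in the frame of tote below 0.038 m and x of cassette_b in the frame of tote between -0.085 and 0.085 m and y of cassette_b in the frame of tote between -0.06 and 0.06 m and x of tote in the frame of bay below -0.05 m), for 0.2 s.
2. the loaded tote is fully home in the bay (x of cassette_a in the frame of tote between -0.085 and 0.085 m and y of cassette_a in the frame of tote between -0.06 and 0.06 m and z of each of cassette_a, cassette_b in the frame of tote below 0.038 m and x of cassette_b in the frame of tote between -0.085 and 0.085 m and y of cassette_b in the frame of tote between -0.06 and 0.06 m and x of tote in the frame of bay between -0.005 and 0.005 m and y of tote in the frame of bay between -0.008 and 0.008 m and angle between the x axis of tote and the x axis of bay, either way round below 0.06 rad and height (world z) of tote below 0.006 m and angle between tote's own z axis and vertical below 0.05 rad), for 0.2 s.
At the end, for the whole second after the job is handed in: Both cassettes in the tote (origins within 85 mm along and 60 mm across of its centre, under 38 mm above its underside); tote flat (raised under 6 mm, tilt under 0.05 rad), its origin within 5 mm of home along the bay and 8 mm across, turned under 0.06 rad; all at rest (all of step 2 and linear speed of each of cassette_a, cassette_b, tote below 0.02 m/s); the robot touches nothing.
It fails at once if a cassette is lifted (its origin more than 49 mm above the tray floor) (height (world z) of any of cassette_a, cassette_b above 0.105 m).
It fails at once if the tote is lifted more than 20 mm or tipped more than 0.25 rad (height (world z) of tote above 0.02 m or angle between tote's own z axis and vertical above 0.25 rad).
It fails at once if the robot presses on the analyser, its tray or guard with more than 40 N (contact force between any of the arm, the fingers and outlet above 40 N).
It fails at once if a bystander is moved more than 20 mm (distance of any of sealed_pack, mouse, reagent, jar, amber from where it was at the start of the episode above 0.02 m).
It also fails if it takes over 72 s, if anything falls off the work surface, if the arm or the gripper's body presses on something with over 40 N, if the wrist force passes 120 N, or if a joint passes its speed limit or range.

ROBOT

A 6-joint arm with a two-finger parallel gripper is mounted at the origin on the work surface. World frame = base frame: x ahead of the robot, y to its left, z up, the work surface at z = 0. Lengths are in m, angles in rad, forces in N, time in s.
With the tool pointing down it reaches from about 0.35 to 0.775 m from the base axis. Payload 7.3 kg.
Tool frame: the origin (TCP) lies on the front face of the gripper's body, between the roots of the fingers; the fingertips stand ahead of it and the grasp point (between the pads) lies 47 mm ahead of it (finger_overhang is the z of the fingertips in the tool frame, in m); z points along the fingers, y is the line along which they close (so a half turn about z gives the same grasp; the last joint's range is limited). The gripper opens to 92 mm and grips with 3 to 60 N. Pads are 19 mm wide; open, the fingers measure 130 mm over their backs; the gripper's body (75 mm by 190 mm) begins 47 mm behind the grasp point.
Start: joints at [1.12, 0.342, 1.524, -0, 1.275, -0.146], TCP at [0.158, 0.501, 0.292] pointing down, gripper open.
Joint ranges: [-2.53, 2.53], [-0.77, 2.02], [0.04, 2.7], [-1, 4.14], [0.28, 2.66], [-3.11, 3.11]. Speed limits (rad/s): [2.57, 2.57, 3.14, 3.14, 3.14, 3.14].

INTERFACE

Orientations are given as [roll, pitch, yaw] about the fixed x, y, z axes, in that order (R = Rz(yaw) Ry(pitch) Rx(roll)).
In Python, from cell import * gives the robot as it stands. The module is installed in compiled form; this text tells all that it offers.
- The arm moves only by the tool arm_command, never from a script. Its argument "series" is a list of rows, each an object of numbers: "x", "y", "z": the shift along the tool's x, y, z in mm; "rx", "ry", "rz": the turn, a rotation vector about the tool's x, y, z in degrees. A call has 1 to 20 rows; each row is the pose to reach, as a shift and turn from the pose commanded when the call began, along the tool's axes at that moment; what a row does not reach only later rows make up. A row lasts 1/10 s, in which the tool goes at most 50 mm and 8.59 degrees, less where a joint would pass 70% of its speed; a pose out of reach is approached as far as the arm can. A call with a gripper value outside its range is refused whole. "hand" is the finger opening in mm, from 0 to 91.8, set as the call begins (left out, the last holds). The fingers move at their own pace and stop on an object; "squeeze" is the grip in N (left out, the last holds). Time passes only in rows, so rows that repeat a pose let the fingers close. It gives the time, the measured TCP pose, the force, the opening and the grip force at its end, in the units of the state.
- observe(): the state, without advancing time (a new reading comes with each control period).
- read_camera(name): name is "side" or "top" or "wrist"; returns a dict with "pixels" (384x512x3 uint8, blue, green, red), "K" (3x3 intrinsics, pixels), "rvec" (rotation vector, rad) and "tvec" (3), from world to camera coordinates, as OpenCV has them. Camera axes: x right, y down, z forward; pixel columns grow to the right and rows downward; lengths in m; the calibration is good to about 2 mm. A picture is of the moment at which its call begins. There is no depth.
- hand_in(): hands the job in; it is judged then, once.
Trained networks look in a picture, given as the dict that the camera call returned (one of the last four; its "shot" number tells which), for a name from the list of things; names that differ only in an ending like _2 or _b are one class to them, and where a whole thing is asked for, a point or a joint stands for the part that bears it (a point fixed in the world has none). Each returns a list of dicts, best first, with "confidence" (0 to 1); they miss things now and then, are a little off and sometimes report something else, mostly with a low value. They report only what shows in the picture. A call takes as long as a camera call.
- boxes_of(picture, query): "point" ([x, y, z] in m, in world coordinates, good to about 4 mm: the middle of the surface that is visible of it).
- trace(picture, query): "pixels" (384x512 bool, what is visible of it).
- mark_of(picture, query): "point" ([x, y, z] in m, in world coordinates, good to about 4 mm: a listed point, or the origin of a listed thing).
The state is a dict: "time": time; "qpos": joint angles; "qvel": joint speeds; "joint_efforts": joint torques, N m; "tool_pos": TCP position; "tool_rot": TCP orientation; "contact_force": force on the tool from outside, world axes, zero at the start; "torque": the same for the moment, N m; "opening": finger opening in m; "grip_force": force on a finger pad.
Only numpy, scipy, OpenCV 4.12 (cv2) and the standard library are available. Lean on these libraries where they do the work, as an engineer would, in place of code of your own. Each camera call takes 0.05 s, during which the arm holds its last target. There are 200 camera calls.

## Working session

There is one attempt and no reset: what is moved stays moved. The work goes in short steps, Python scripts to look and compute and a tool call to move; the robot and the scene stay as the last step left them, time stands still between calls to the robot, and variables do not carry over. Pictures are saved under pics/ and viewed, at most 10 in all, crops included, and the job is handed in when it is done.

Besides the shell and the picture viewer there is one more tool, called after ">>>" in YAML: its name, and indented under it one key for each argument. arm_command: Moves the arm, as the interface text tells. Its arguments: {"type":"object","properties":{"series":{"type":"array"},"hand":{"type":"number"},"squeeze":{"type":"number"}},"required":["series"]}

```bash
mkdir -p pics; python3 - <<'E'
from cell import *
import cv2,numpy as np
np.set_printoptions(precision=4,suppress=True)
s=observe();print(s)
ims=[]
for c in ["side","top"]:
    p=read_camera(c);ims.append(p["pixels"])
    R=cv2.Rodrigues(p["rvec"])[0];print(c,"cam at",-R.T@p["tvec"])
    for q in ["outlet","guard_edge","tote","bay","cassette_a","sealed_pack","mouse","reagent","jar","amber"]:
        print(q,[(np.array(d["point"]).round(4).tolist(),round(d["confidence"],2)) for d in mark_of(p,q)[:3]])
cv2.imwrite("pics/a.png",ims[0]);cv2.imwrite("pics/b.png",ims[1])
E
```

```text
{'time': 0.0, 'qpos': array([ 1.12  ,  0.3427,  1.525 ,  0.    ,  1.2754, -0.146 ]), 'qvel': array([ 0.001 ,  0.0002, -0.0012,  0.001 ,  0.0018,  0.0007]), 'joint_efforts': array([ -0.0009, -43.1234, -24.4218,   0.0718,   0.0559,  -0.0001]), 'tool_pos': array([0.1574, 0.5005, 0.2915]), 'tool_rot': array([-3.14  , -0.0002,  2.8368]), 'contact_force': array([ 0.1697,  0.3914, -0.0211]), 'torque': array([-0.0075,  0.0391,  0.0262]), 'grip_force': 0.0, 'opening': 0.09194494374702547}
side cam at [0.4184 0.6666 0.8456]
outlet [([0.5957, -0.0925, 0.0008], 0.93)]
guard_edge [([0.5947, -0.1969, 0.1925], 0.92)]
tote [([0.5881, -0.0454, -0.0006], 0.63), ([0.5933, -0.1954, 0.1933], 0.19)]
bay [([0.367, -0.3282, 0.0009], 0.35), ([0.343, 0.3146, 0.0001], 0.21)]
cassette_a [([0.5515, -0.2457, 0.058], 0.96), ([0.6362, -0.2389, 0.0536], 0.63)]
sealed_pack [([0.4791, 0.2864, 0.0018], 0.97)]
mouse [([0.3412, 0.3144, 0.0018], 0.88)]
reagent [([0.6098, 0.3003, -0.0032], 0.72)]
jar [([0.5483, 0.3939, -0.0015], 0.98), ([0.5969, -0.0929, -0.0004], 0.3)]
amber [([0.5857, -0.0456, -0.0017], 0.73), ([0.3675, -0.33, 0.0034], 0.57)]
top cam at [0.3895 0.0345 1.2827]
outlet [([0.5898, -0.0943, -0.0014], 0.66)]
guard_edge [([0.5939, -0.1928, 0.1835], 0.77)]
tote [([0.5876, -0.0417, 0.0014], 0.92)]
bay [([0.5542, -0.2477, 0.0551], 0.69), ([0.3476, 0.3175, -0.0024], 0.31)]
cassette_a [([0.5507, -0.2484, 0.052], 0.67), ([0.634, -0.2456, 0.0538], 0.61), ([0.3443, 0.3171, 0.0004], 0.59)]
sealed_pack [([0.4829, 0.2897, 0.001], 0.61)]
mouse [([0.3459, 0.3178, -0.0012], 0.79)]
reagent [([0.6084, 0.3044, 0.0038], 0.92)]
jar [([0.5508, 0.3892, 0.0025], 0.69)]
amber [([0.3644, -0.3287, 0.0027], 0.84)]
```

View pics/a.png

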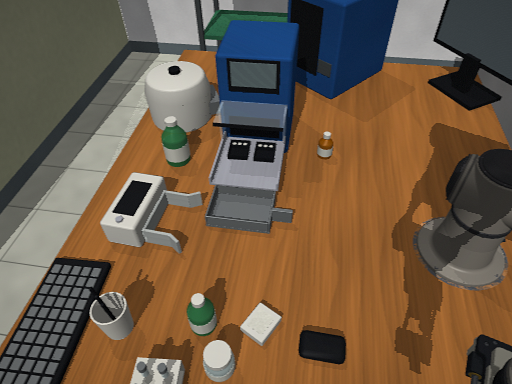

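View pics/b.png

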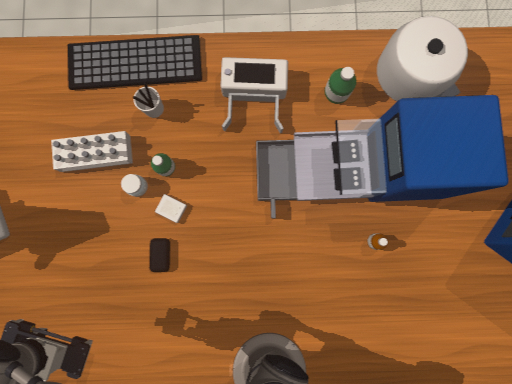

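The side view shows the cassettes at (239,150) and (265,151), the tote at (242,207) with its handle at (283,215), and the bay guides at (183,198) and (162,238). In the top view the tote is at (276,170) and the bay guides are at (229,112) and (278,112), with the mouth towards the robot.

```bash
cat > h.py <<'E'
from cell import *
import cv2,numpy as np
from scipy.spatial.transform import Rotation as Ro
np.set_printoptions(precision=4,suppress=True)
def unproj(p,uv,z):
    R=cv2.Rodrigues(p["rvec"])[0];c=-R.T@p["tvec"].ravel()
    n=cv2.undistortPoints(np.float64(uv).reshape(-1,1,2),p["K"],None).reshape(-1,2)
    d=np.c_[n,np.ones(len(n))]@R
    return c+d*((z-c[2])/d[:,2])[:,None]
def rel(pos,rot):  # target world TCP -> row in tool axes; rot = Rotation
    s=observe();T=Ro.from_euler("xyz",s["tool_rot"])
    d=T.inv().apply(np.array(pos)-s["tool_pos"])*1000
    r=(T.inv()*rot).as_rotvec(degrees=True)
    print("shift",d.round(1),"turn",r.round(2))
def down(yaw,tilt=0): # tool y along outlet/tote x axis at yaw; tilt: tips to -y
    # columns: x,y,z of tool
    pass
E
python3 - <<'E'
from h import *
import cell; print([n for n in dir(cell) if n[0]!='_'], getattr(cell,'finger_overhang',None))
for c in ["side","top"]:
    p=read_camera(c); print(c,p["K"][0,0])
    for q,z in [("tote",.042),("bay",.05),("cassette_a",.07),("outlet",0.06)]:
        for d in trace(p,q)[:2]:
            m=d["pixels"].astype(np.uint8)
            pts=cv2.findContours(m,0,1)[0]
            k=max(pts,key=cv2.contourArea).reshape(-1,2)
            w=unproj(p,k,z)[:,:2]*1000
            print(q,round(d["confidence"],2),m.sum(),cv2.boundingRect(m),cv2.minAreaRect(w.astype(np.float32)))
    crop=p["pixels"][40:215,215:405] if c=="top" else p["pixels"][90:270,90:300]
    cv2.imwrite(f"pics/z{c}.png",cv2.resize(crop,None,fx=3,fy=3,interpolation=cv2.INTER_CUBIC))
E
```

```text
['IKError', 'boxes_of', 'finger_overhang', 'hand_in', 'mark_of', 'observe', 'read_camera', 'trace'] 0.0655
side 385.07718597919416
tote 0.63 3005 (204, 185, 88, 49) ((562.1085815429688, -23.12273406982422), (237.40744018554688, 155.5392303466797), 0.03502943739295006)
bay 0.61 2966 (205, 185, 88, 49) ((559.1409301757812, -16.676345825195312), (234.4909210205078, 155.7301483154297), 0.02453029528260231)
bay 0.6 4264 (100, 172, 101, 81) ((824.4979248046875, 24.417617797851562), (256.09552001953125, 246.2250213623047), 87.39144134521484)
cassette_a 0.85 389 (227, 140, 23, 20) ((633.9229125976562, -235.4333038330078), (64.29302215576172, 92.34355163574219), 3.9684574604034424)
cassette_a 0.68 424 (253, 141, 23, 22) ((552.0458374023438, -238.53089904785156), (67.1385498046875, 99.25682067871094), 4.951380729675293)
outlet 0.67 11534 (209, 20, 90, 171) ((670.6051025390625, -644.9312744140625), (348.7441711425781, 1138.21533203125), 3.5206191539764404)
top 417.90336639323795
tote 0.96 2324 (256, 140, 41, 77) ((563.4059448242188, -38.207603454589844), (116.75812530517578, 230.65106201171875), 89.77529907226562)
tote 0.31 698 (148, 238, 22, 35) ((343.141845703125, 312.7563171386719), (61.45980453491211, 99.02281188964844), 89.9903335571289)
bay 0.84 3037 (219, 57, 69, 75) ((821.0347290039062, 26.220909118652344), (206.3739776611328, 231.72882080078125), 86.38323211669922)
cassette_a 0.66 88 (331, 142, 6, 20) ((632.6522216796875, -210.48837280273438), (57.881324768066406, 13.788629531860352), 3.497882843017578)
cassette_a 0.61 108 (333, 169, 7, 21) ((550.4869384765625, -212.52029418945312), (17.619691848754883, 59.2480354309082), 87.2204360961914)
outlet 0.88 18346 (293, 95, 215, 107) ((640.3031005859375, -406.5103759765625), (315.5024719238281, 633.0632934570312), 0.9626901745796204)
outlet 0.28 640 (149, 238, 20, 34) ((345.1467590332031, 308.7277526855469), (94.7780532836914, 54.83127975463867), 0.007142712827771902)
```

View pics/ztop.png

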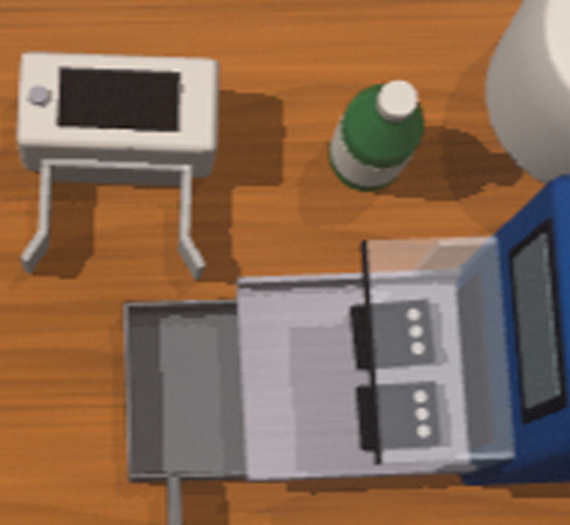

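The zoomed top view shows the tote's outer rim from (124,303) to (131,480), and the lip from (238,281) to (246,478). The guard edge runs from (365,242) to (378,460). The bay guides' tops are at x≈45 and x≈187, with the stop wall at y≈163.

```bash
python3 - <<'E'
from h import *
p=read_camera("top")
def z3(l,z):
    w=unproj(p,[(215+a/3-.33,40+b/3-.33) for a,b in l],z)*1000
    return w[:,:2].round(1).tolist()
print("tote rim",z3([(124,303),(131,480)],.042))
print("lip",z3([(238,285),(246,475)],.056), "walltop",z3([(238,281),(246,478)],.078))
print("guard",z3([(365,242),(378,460)],.19))
print("bay L stop,flare start,tip",z3([(45,163),(45,232),(28,270)],.05))
print("bay R",z3([(187,163),(187,232),(202,275)],.05))
q=read_camera("side")
cv2.imwrite("pics/zs.png",cv2.resize(q["pixels"][125:265,95:300],None,fx=3.9,fy=3.9,interpolation=cv2.INTER_CUBIC))
E
```

```text
tote rim [[677.3, 18.8], [497.8, 16.5]]
lip [[689.7, -95.6], [498.6, -96.4]] walltop [[688.4, -93.5], [493.8, -94.0]]
guard [[693.6, -196.9], [497.0, -198.6]]
bay L stop,flare start,tip [[822.8, 95.5], [750.6, 96.8], [711.7, 114.6]]
bay R [[819.5, -49.0], [747.2, -46.7], [702.4, -60.4]]
```

View pics/zs.png

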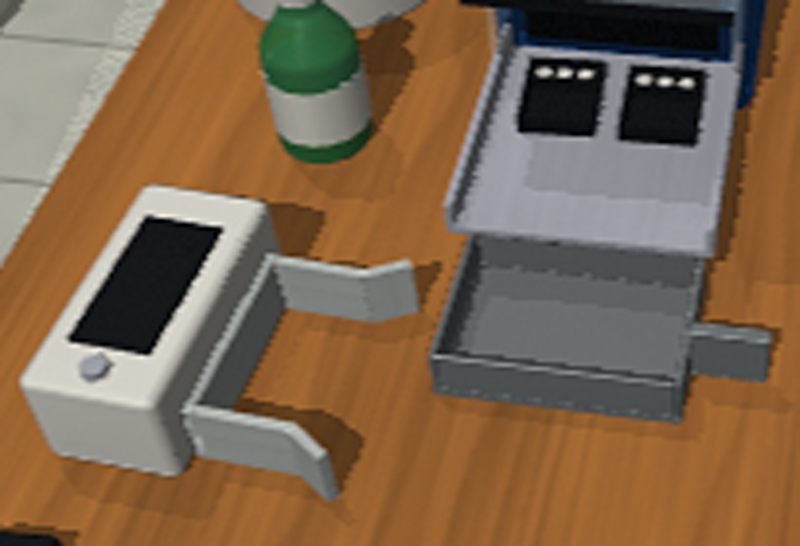

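The side zoom shows the same layout: bay mouth at (410,262)/(335,492), tote, handle at (730,350), and both cassettes square under the guard. I'll compute the first approach now.

```bash
cat >> h.py <<'E'
def rot(tilt=0,yaw=0.): # tool y along +x turned by yaw, tips lean to -y by tilt deg
    t=np.radians(tilt);c,s=np.cos(t),np.sin(t)
    return Ro.from_euler("z",yaw)*Ro.from_matrix(np.array([[0,c,-s],[1,0,0],[0,-s,-c]]).T)
def tip(p,tilt=0,yaw=0.,back=0): # print row for fingertip centre at p
    R=rot(tilt,yaw); rel(np.array(p)-R.apply([0,0,.0655+back]),R)
E
python3 - <<'E'
from h import *
q=read_camera("side")
f=lambda l,z:unproj(q,[(95+a/3.9-.37,125+b/3.9-.37) for a,b in l],z)[:,:2].round(4).tolist()
print("bayL",f([(187,410),(292,425),(335,492)],.05));print("bayR",f([(270,258),(370,272),(410,262)],.05))
print("tote front rim",f([(433,360),(684,380)],.042))
print("cass front top",f([(520,132),(596,134),(621,138),(697,142)],.072))
tip([.5515,-.08,.25]); tip([.5515,-.2315,.069],40,0,.10)
E
```

```text
bayL [[0.8246, 0.0994], [0.7503, 0.1007], [0.7058, 0.1484]]
bayR [[0.8151, -0.0458], [0.7378, -0.0431], [0.7114, -0.0573]]
tote front rim [[0.6736, 0.025], [0.4979, 0.0162]]
cass front top [[0.6549, -0.1859], [0.5961, -0.1923], [0.5761, -0.1905], [0.5175, -0.1946]]
shift [-550.1 -435.8  -23.3] turn [ 0.   -0.   72.54]
shift [-563.7 -478.9   96.4] turn [ 25.26 -34.43  69.4 ]
```

>>> arm_command:
  series:
    - {"x": -275,"y": -218,"z": -12,"rz": 36}
    - {"x": -275,"y": -218,"z": -12,"rz": 36}
    - {"x": -275,"y": -218,"z": -12,"rz": 36}
    - {"x": -275,"y": -218,"z": -12,"rz": 36}
    - {"x": -275,"y": -218,"z": -12,"rz": 36}
    - {"x": -550,"y": -436,"z": -23,"rz": 72.5}
    - {"x": -550,"y": -436,"z": -23,"rz": 72.5}
    - {"x": -550,"y": -436,"z": -23,"rz": 72.5}
    - {"x": -550,"y": -436,"z": -23,"rz": 72.5}
    - {"x": -550,"y": -436,"z": -23,"rz": 72.5}
    - {"x": -550,"y": -436,"z": -23,"rz": 72.5}
    - {"x": -550,"y": -436,"z": -23,"rz": 72.5}
    - {"x": -550,"y": -436,"z": -23,"rz": 72.5}
    - {"x": -550,"y": -436,"z": -23,"rz": 72.5}
    - {"x": -550,"y": -436,"z": -23,"rz": 72.5}
    - {"x": -550,"y": -436,"z": -23,"rz": 72.5}
    - {"x": -550,"y": -436,"z": -23,"rz": 72.5}
    - {"x": -550,"y": -436,"z": -23,"rz": 72.5}
    - {"x": -550,"y": -436,"z": -23,"rz": 72.5}
    - {"x": -550,"y": -436,"z": -23,"rz": 72.5}
  hand: 0

```text
invalid input
```

```bash
python3 - <<'E'
from h import *
p=read_camera("wrist");cv2.imwrite("pics/w.png",p["pixels"])
R=cv2.Rodrigues(p["rvec"])[0];print("cam at",-R.T@p["tvec"],observe()["tool_pos"])
for q in ["outlet","guard_edge","tote","bay","cassette_a"]:
    print(q,[(np.array(d["point"]).round(4).tolist(),round(d["confidence"],2)) for d in mark_of(p,q)[:3]])
tip([.5515,-.2315,.069],40,0,.10)
E
```

```text
cam at [0.0955 0.5204 0.3857] [0.1576 0.5008 0.2922]
outlet []
guard_edge []
tote []
bay []
cassette_a []
shift [-563.7 -478.8   96.4] turn [ 25.26 -34.43  69.4 ]
```

View pics/w.png

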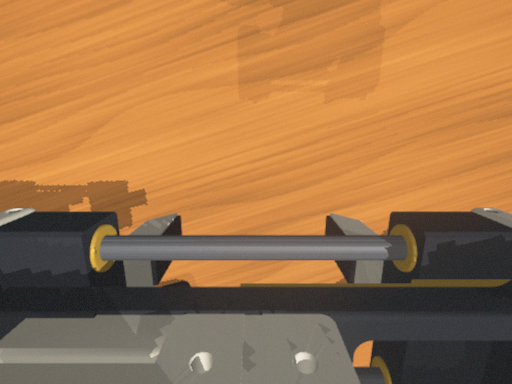

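The wrist picture shows only bare bench and the open fingers at (150,250) and (355,250), because the move was refused. I'll retry with all six keys in every row.

>>> arm_command:
  series:
    - {"x": -275,"y": -218,"z": -12,"rx": 0,"ry": 0,"rz": 36}
    - {"x": -275,"y": -218,"z": -12,"rx": 0,"ry": 0,"rz": 36}
    - {"x": -275,"y": -218,"z": -12,"rx": 0,"ry": 0,"rz": 36}
    - {"x": -275,"y": -218,"z": -12,"rx": 0,"ry": 0,"rz": 36}
    - {"x": -275,"y": -218,"z": -12,"rx": 0,"ry": 0,"rz": 36}
    - {"x": -275,"y": -218,"z": -12,"rx": 0,"ry": 0,"rz": 36}
    - {"x": -275,"y": -218,"z": -12,"rx": 0,"ry": 0,"rz": 36}
    - {"x": -550,"y": -436,"z": -23,"rx": 0,"ry": 0,"rz": 72}
    - {"x": -550,"y": -436,"z": -23,"rx": 0,"ry": 0,"rz": 72}
    - {"x": -550,"y": -436,"z": -23,"rx": 0,"ry": 0,"rz": 72}
    - {"x": -550,"y": -436,"z": -23,"rx": 0,"ry": 0,"rz": 72}
    - {"x": -550,"y": -436,"z": -23,"rx": 0,"ry": 0,"rz": 72}
    - {"x": -550,"y": -436,"z": -23,"rx": 0,"ry": 0,"rz": 72}
    - {"x": -550,"y": -436,"z": -23,"rx": 0,"ry": 0,"rz": 72}
    - {"x": -550,"y": -436,"z": -23,"rx": 0,"ry": 0,"rz": 72}
    - {"x": -550,"y": -436,"z": -23,"rx": 0,"ry": 0,"rz": 72}
  hand: 0

```text
time: 3.65
tool_pos: [0.5515, -0.0811, 0.3144]
tool_rot: [-3.14, -0.001, 1.578]
contact_force: [-0.8, 0.5, -0.1]
opening: 0.0004
grip_force: 0.0
```

```bash
python3 - <<'E'
from h import *
p=read_camera("wrist");cv2.imwrite("pics/w2.png",p["pixels"])
R=cv2.Rodrigues(p["rvec"])[0];print("cam at",-R.T@p["tvec"],observe()["tool_pos"])
for q in ["guard_edge","tote","bay","cassette_a"]:
    print(q,[(np.array(d["point"]).round(4).tolist(),round(d["confidence"],2)) for d in mark_of(p,q)[:3]])
tip([.5515,-.2315,.069],40,0,.10)
E
```

```text
cam at [ 0.5522 -0.0152  0.4079] [ 0.551  -0.08    0.3147]
guard_edge []
tote [([0.5893, -0.042, -0.0039], 0.62)]
bay []
cassette_a []
shift [-46.3   0.1 119.8] turn [  0.24 -40.01   0.6 ]
```

View pics/w2.png

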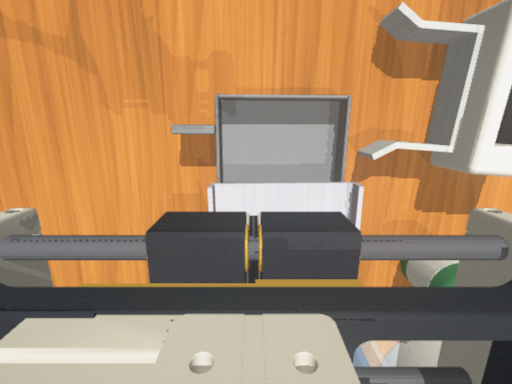

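The view shows the tote rim corners at (216,96) and (350,96), the handle at (193,130), the lip along row 183, and the bay mouth at upper right near (390,20) and (370,152). Next I tilt and approach.

>>> arm_command:
  series:
    - {"x": 0,"y": 0,"z": 0,"rx": 0,"ry": -8,"rz": 0.6}
    - {"x": 0,"y": 0,"z": 0,"rx": 0,"ry": -16,"rz": 0.6}
    - {"x": 0,"y": 0,"z": 0,"rx": 0,"ry": -24,"rz": 0.6}
    - {"x": 0,"y": 0,"z": 20,"rx": 0,"ry": -32,"rz": 0.6}
    - {"x": -20,"y": 0,"z": 60,"rx": 0,"ry": -40,"rz": 0.6}
    - {"x": -46,"y": 0,"z": 90,"rx": 0,"ry": -40,"rz": 0.6}
    - {"x": -46,"y": 0,"z": 120,"rx": 0,"ry": -40,"rz": 0.6}
    - {"x": -46,"y": 0,"z": 120,"rx": 0,"ry": -40,"rz": 0.6}
    - {"x": -46,"y": 0,"z": 120,"rx": 0,"ry": -40,"rz": 0.6}

```text
time: 4.8
tool_pos: [0.552, -0.1255, 0.1961]
tool_rot: [3.137, 0.698, 1.569]
contact_force: [0.1, 0.2, 1.3]
opening: 0.0003
grip_force: 0.0
```

```bash
python3 - <<'E'
from h import *
p=read_camera("side");cv2.imwrite("pics/s2.png",cv2.resize(p["pixels"][60:260,130:330],None,fx=3,fy=3,interpolation=cv2.INTER_CUBIC))
for q in ["guard_edge","cassette_a"]:
    print(q,[(np.array(d["point"]).round(4).tolist(),round(d["confidence"],2)) for d in mark_of(p,q)[:3]])
tip([.5515,-.2315,.069],40,0,0)
E
```

```text
guard_edge []
cassette_a [([0.5542, -0.2431, 0.0597], 0.63), ([0.6373, -0.2386, 0.0583], 0.43)]
shift [  1.6  -1.7 100.8] turn [ 0.34  0.02 -0.25]
```

>>> arm_command:
  series:
    - {"x": 0,"y": 0,"z": 30,"rx": 0,"ry": 0,"rz": 0}
    - {"x": 0,"y": 0,"z": 60,"rx": 0,"ry": 0,"rz": 0}
    - {"x": 0,"y": 0,"z": 80,"rx": 0,"ry": 0,"rz": 0}
    - {"x": 0,"y": 0,"z": 90,"rx": 0,"ry": 0,"rz": 0}
    - {"x": 1,"y": 0,"z": 100,"rx": 0,"ry": 0,"rz": 0}
    - {"x": 1,"y": 0,"z": 100,"rx": 0,"ry": 0,"rz": 0}
    - {"x": 1,"y": 0,"z": 100,"rx": 0,"ry": 0,"rz": 0}

```text
time: 5.65
tool_pos: [0.5524, -0.1893, 0.1187]
tool_rot: [3.136, 0.698, 1.567]
contact_force: [-0.0, 0.1, 0.5]
opening: 0.0006
grip_force: 0.0
```

>>> arm_command:
  series:
    - {"x": 8,"y": 0,"z": -6.4,"rx": 0,"ry": 0,"rz": 0}
    - {"x": 15,"y": 0,"z": -12.9,"rx": 0,"ry": 0,"rz": 0}
    - {"x": 23,"y": 0,"z": -19.3,"rx": 0,"ry": 0,"rz": 0}
    - {"x": 31,"y": 0,"z": -25.7,"rx": 0,"ry": 0,"rz": 0}
    - {"x": 38,"y": 0,"z": -32,"rx": 0,"ry": 0,"rz": 0}
    - {"x": 46,"y": 0,"z": -38.6,"rx": 0,"ry": 0,"rz": 0}
    - {"x": 54,"y": 0,"z": -45,"rx": 0,"ry": 0,"rz": 0}
    - {"x": 61,"y": 0,"z": -51.4,"rx": 0,"ry": 0,"rz": 0}
    - {"x": 69,"y": 0,"z": -58,"rx": 0,"ry": 0,"rz": 0}
    - {"x": 77,"y": 0,"z": -64.3,"rx": 0,"ry": 0,"rz": 0}
    - {"x": 77,"y": 0,"z": -64.3,"rx": 0,"ry": 0,"rz": 0}

```text
time: 6.75
tool_pos: [0.5525, -0.0881, 0.1188]
tool_rot: [3.136, 0.699, 1.568]
contact_force: [-0.6, -0.9, 9.5]
opening: 0.0005
grip_force: 6.4
```

```bash
python3 - <<'E'
from h import *
for c in ["side","top"]:
  p=read_camera(c)
  print([(np.array(d["point"]).round(4).tolist(),round(d["confidence"],2)) for d in mark_of(p,"cassette_a")[:3]])
p=read_camera("side");cv2.imwrite("pics/s3.png",cv2.resize(p["pixels"][60:260,130:330],None,fx=3,fy=3,interpolation=cv2.INTER_CUBIC))
E
```

```text
[]
[([0.589, -0.0444, -0.0001], 0.73), ([0.5496, -0.1497, 0.0655], 0.6), ([0.6321, -0.2458, 0.0558], 0.55)]
```

View pics/s3.png

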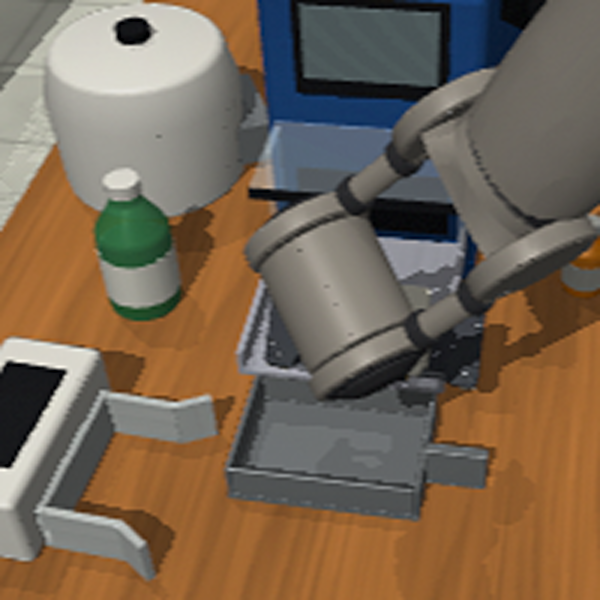

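The arm is over the tray and the tote is undisturbed at (330,450). The near cassette is hooked and out to y ≈ -0.15. I'll keep pulling and follow it down over the lip.

>>> arm_command:
  series:
    - {"x": 8,"y": 0,"z": -6.4,"rx": 0,"ry": 0,"rz": 0}
    - {"x": 15,"y": 0,"z": -12.9,"rx": 0,"ry": 0,"rz": 0}
    - {"x": 23,"y": 0,"z": -19.3,"rx": 0,"ry": 0,"rz": 0}
    - {"x": 31,"y": 0,"z": -25.7,"rx": 0,"ry": 0,"rz": 0}
    - {"x": 38,"y": 0,"z": -32,"rx": 0,"ry": 0,"rz": 0}
    - {"x": 46,"y": 0,"z": -38.6,"rx": 0,"ry": 0,"rz": 0}
    - {"x": 57,"y": 0,"z": -38.5,"rx": 0,"ry": 0,"rz": 0}
    - {"x": 68,"y": 0,"z": -38,"rx": 0,"ry": 0,"rz": 0}
    - {"x": 78,"y": 0,"z": -38,"rx": 0,"ry": 0,"rz": 0}
    - {"x": 89,"y": 0,"z": -38,"rx": 0,"ry": 0,"rz": 0}
    - {"x": 99,"y": 0,"z": -37.5,"rx": 0,"ry": 0,"rz": 0}
    - {"x": 99,"y": 0,"z": -37.5,"rx": 0,"ry": 0,"rz": 0}

```text
time: 8.2
tool_pos: [0.5518, 0.0115, 0.0816]
tool_rot: [3.139, 0.698, 1.57]
contact_force: [-0.1, -0.9, 0.2]
opening: 0.0004
grip_force: 0.0
```

```bash
python3 - <<'E'
from h import *
for c in ["side","top"]:
  p=read_camera(c)
  for q in ["cassette_a","tote"]: print([(np.array(d["point"]).round(4).tolist(),round(d["confidence"],2)) for d in mark_of(p,q)[:3]])
p=read_camera("wrist");t=read_camera("top")["pixels"][100:240,200:410];t=cv2.resize(t,(560,373))
w=cv2.resize(p["pixels"][:230],(500,225))
o=np.zeros((600,560,3),np.uint8);o[:373]=t;o[373:598,:500]=w
cv2.imwrite("pics/c4.png",o)
E
```

```text
[([0.5532, -0.0885, 0.0429], 0.8), ([0.636, -0.2383, 0.0558], 0.66)]
[]
[([0.5483, -0.0852, 0.0384], 0.82), ([0.5928, -0.1941, 0.186], 0.71), ([0.634, -0.2454, 0.0567], 0.57)]
[([0.5871, -0.039, -0.0016], 0.65)]
```

View pics/c4.png

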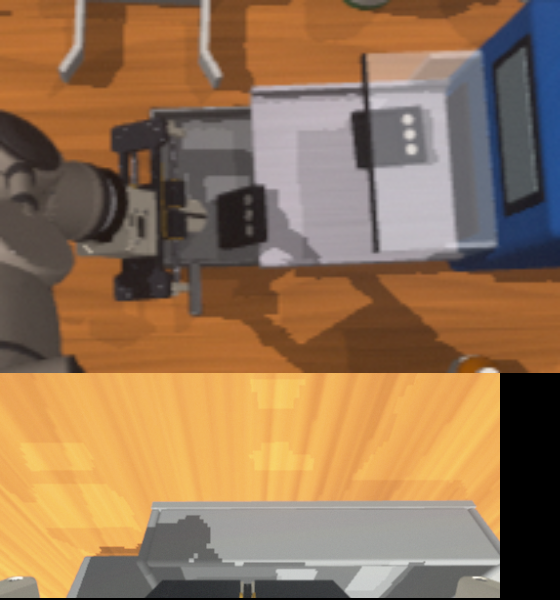

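The composite shows the cassette leaning on the lip at top-inset (242,215), with its front down in the tote and the hook free at (190,215). I'll go round behind it with a vertical tool and push it in.

```bash
python3 - <<'E'
from h import *
tip([.551,-.03,.16]); tip([.551,-.135,.16]); tip([.551,-.135,.063]);tip([.551,-.075,.063])
E
```

```text
shift [-122.4   -0.7  -83.1] turn [ 0.21 39.99 -0.12]
shift [-202.9   -0.6  -15.7] turn [ 0.21 39.99 -0.12]
shift [-140.5   -1.    58.7] turn [ 0.21 39.99 -0.12]
shift [-94.5  -1.   20.1] turn [ 0.21 39.99 -0.12]
```

>>> arm_command:
  series:
    - {"x": -32,"y": 0,"z": -38,"rx": 0,"ry": 0,"rz": 0}
    - {"x": -64,"y": 0,"z": -77,"rx": 0,"ry": 8,"rz": 0}
    - {"x": -90,"y": 0,"z": -83,"rx": 0,"ry": 16,"rz": 0}
    - {"x": -122,"y": -0.7,"z": -83,"rx": 0,"ry": 24,"rz": 0}
    - {"x": -122,"y": -0.7,"z": -83,"rx": 0,"ry": 32,"rz": 0}
    - {"x": -122,"y": -0.7,"z": -83,"rx": 0,"ry": 40,"rz": 0}
    - {"x": -160,"y": -0.7,"z": -50,"rx": 0,"ry": 40,"rz": 0}
    - {"x": -203,"y": -0.7,"z": -16,"rx": 0,"ry": 40,"rz": 0}
    - {"x": -203,"y": -0.7,"z": -16,"rx": 0,"ry": 40,"rz": 0}
    - {"x": -203,"y": -0.7,"z": -16,"rx": 0,"ry": 40,"rz": 0}
    - {"x": -172,"y": -0.8,"z": 21,"rx": 0,"ry": 40,"rz": 0}
    - {"x": -150,"y": -1,"z": 47,"rx": 0,"ry": 40,"rz": 0}
    - {"x": -141,"y": -1,"z": 58,"rx": 0,"ry": 40,"rz": 0}
    - {"x": -141,"y": -1,"z": 58,"rx": 0,"ry": 40,"rz": 0}
    - {"x": -133,"y": -1,"z": 52,"rx": 0,"ry": 40,"rz": 0}
    - {"x": -125,"y": -1,"z": 45,"rx": 0,"ry": 40,"rz": 0}
    - {"x": -117,"y": -1,"z": 39,"rx": 0,"ry": 40,"rz": 0}
    - {"x": -109,"y": -1,"z": 32,"rx": 0,"ry": 40,"rz": 0}
    - {"x": -102,"y": -1,"z": 26,"rx": 0,"ry": 40,"rz": 0}
    - {"x": -95,"y": -1,"z": 20,"rx": 0,"ry": 40,"rz": 0}

```text
time: 10.6
tool_pos: [0.5511, -0.074, 0.1289]
tool_rot: [3.138, 0.0, 1.571]
contact_force: [0.1, 1.0, -0.4]
opening: 0.0003
grip_force: 0.0
```

```bash
python3 - <<'E'
from h import *
for c in ["side","top"]:
  p=read_camera(c)
  for q in ["cassette_a","tote"]: print([(np.array(d["point"]).round(4).tolist(),round(d["confidence"],2)) for d in mark_of(p,q)[:3]])
E
```

```text
[([0.5528, -0.0658, 0.0457], 0.61), ([0.6331, -0.2377, 0.0546], 0.47)]
[([0.587, -0.0411, -0.0006], 0.76), ([0.6122, 0.3019, 0.0002], 0.28)]
[([0.634, -0.244, 0.0558], 0.37)]
[([0.5859, -0.0419, -0.0008], 0.62)]
```

>>> arm_command:
  series:
    - {"x": 0,"y": 0,"z": -40,"rx": 0,"ry": 0,"rz": 0}
    - {"x": 0,"y": 0,"z": -80,"rx": 0,"ry": 0,"rz": 0}
    - {"x": -30,"y": 0,"z": -120,"rx": 0,"ry": 0,"rz": 0}
    - {"x": -50,"y": 40,"z": -150,"rx": 0,"ry": 0,"rz": 0}
    - {"x": -50,"y": 80,"z": -150,"rx": 0,"ry": 0,"rz": 0}

```text
time: 11.4
tool_pos: [0.6319, -0.1285, 0.2848]
tool_rot: [3.129, 0.004, 1.567]
contact_force: [0.9, -0.7, -0.0]
opening: 0.0004
grip_force: 0.0
```

```bash
python3 - <<'E'
from h import *
for c in ["side","top"]:
  p=read_camera(c)
  for q in ["cassette_a","tote"]: print([(np.array(d["point"]).round(4).tolist(),round(d["confidence"],2)) for d in mark_of(p,q)[:3]])
  print([(np.array(d["point"]).round(4).tolist(),round(d["confidence"],2)) for d in boxes_of(p,"cassette_a")[:3]])
p=read_camera("side");cv2.imwrite("pics/s5.png",cv2.resize(p["pixels"][120:250,190:320],None,fx=4,fy=4,interpolation=cv2.INTER_CUBIC))
E
```

```text
[([0.5515, -0.0868, 0.0398], 0.8), ([0.6373, -0.2388, 0.0554], 0.73), ([0.6129, 0.3003, 0.0027], 0.56)]
[([0.5879, -0.0441, -0.0025], 0.9)]
[([0.634, -0.2419, 0.0671], 0.81), ([0.552, -0.0804, 0.0429], 0.56)]
[([0.6351, -0.244, 0.051], 0.6)]
[([0.5878, -0.0391, -0.0019], 0.85), ([0.4849, 0.2877, -0.0013], 0.61)]
[]
```

The cassette stands steeply (about 67° nose-down) against the lip, so pushing won't flatten it. I'll pinch it across its width with the tool leaning, carry it +y at low height, level it, and set it down.

```bash
python3 - <<'E'
from h import *
tip([.552,-.08,.046],40,0,.10)
p=read_camera("top")
for q in ["cassette_a"]:print([(np.array(d["point"]).round(4).tolist(),round(d["confidence"],2)) for d in mark_of(p,q)[:3]])
E
```

```text
shift [151.3 -78.1 106. ] turn [  0.17 -40.01  -0.08]
[([0.6322, -0.2458, 0.0555], 0.59)]
```

View pics/s5.png

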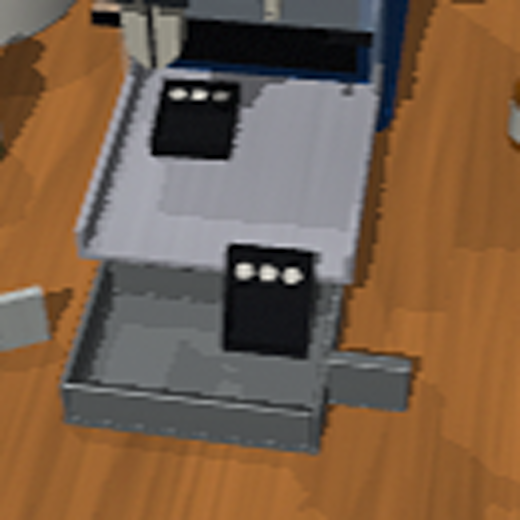

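This shows the cassette leaning on the lip, its rear at (268,245) and its nose at (265,352) inside the tote. I'll check the tilt from these pixels before gripping.

```bash
python3 - <<'E'
from h import *
from scipy.optimize import least_squares
p=read_camera("side")
m=np.array([(189.6+a/4,119.6+b/4) for a,b in [(229,243),(316,248),(309,357),(224,350)]])
# corners top face z=16: rear-right.. own coords
C=np.array([[31,-38,16],[-31,-38,16],[-31,38,16],[31,38,16]])/1000
def f(v,full=False):
    R=Ro.from_euler("xz",[-v[3],v[4]]);w=R.apply(C)+v[:3]
    uv=cv2.projectPoints(w,p["rvec"],p["tvec"],p["K"],None)[0].reshape(-1,2)
    nb=R.apply([[0,38,0]])[0]+v[:3]
    # prior: nose bottom on floor z=.005, underside through lip point
    n=R.apply([0,0,1]);lip=np.array([v[0],-.0945,.056])
    return np.r_[(uv-m).ravel(),(nb[2]-.005)*500,np.dot(lip-v[:3],n)*300]
r=least_squares(f,[.552,-.08,.035,.8,0]);print(r.x,r.fun.round(2))
R=Ro.from_euler("xz",[-r.x[3],r.x[4]]);print(R.apply([[0,38e-3,0],[0,-38e-3,0],[0,38e-3,.016],[0,-5e-3,.008]])+r.x[:3])
E
```

```text
[ 0.5437 -0.05    0.0576  0.0014  0.0995] [ 0.01  3.84  0.19  3.37  0.79 -3.73 -0.98 -2.87 -0.01 -0.51]
[[ 0.5399 -0.0122  0.0576]
 [ 0.5475 -0.0878  0.0577]
 [ 0.5399 -0.0122  0.0736]
 [ 0.5442 -0.055   0.0656]]
```

```bash
python3 - <<'E'
from h import *
from scipy.optimize import least_squares
p=read_camera("side")
m=np.array([(189.6+a/4,119.6+b/4) for a,b in [(229,243),(316,248),(309,357),(224,350)]])
C=np.array([[31,-38,16],[-31,-38,16],[-31,38,16],[31,38,16]])/1000
def f(v):
    R=Ro.from_euler("xz",[-v[3],v[4]]);w=R.apply(C)+v[:3]
    uv=cv2.projectPoints(w,p["rvec"],p["tvec"],p["K"],None)[0].reshape(-1,2)
    nb=R.apply([0,.038,0])+v[:3]
    n=R.apply([0,0,1]);lip=np.array([v[0],-.0945,.056])
    return np.r_[(uv-m).ravel(),(nb[2]-.005)*500,np.dot(lip-v[:3],n)*300]
r=least_squares(f,[.552,-.08,.035,.8,0]);print(r.x,r.fun.round(2))
R=Ro.from_euler("xz",[-r.x[3],r.x[4]]);print(R.apply(np.array([[0,38,0],[0,-38,0],[0,38,16],[0,-5,8]])/1e3)+r.x[:3])
E
```

```text
[ 0.5486 -0.0865  0.0384  0.9992  0.0502] [-0.14  0.64 -0.05  0.93  0.16 -0.41 -0.05 -0.31  0.72  0.83]
[[ 0.5476 -0.0659  0.0064]
 [ 0.5496 -0.107   0.0704]
 [ 0.5469 -0.0525  0.0151]
 [ 0.5484 -0.0824  0.0469]]
```

>>> arm_command:
  series:
    - {"x": 40,"y": -20,"z": 0,"rx": 0,"ry": -8,"rz": 0}
    - {"x": 80,"y": -45,"z": 0,"rx": 0,"ry": -16,"rz": 0}
    - {"x": 120,"y": -70,"z": 10,"rx": 0,"ry": -24,"rz": 0}
    - {"x": 151,"y": -79,"z": 40,"rx": 0,"ry": -32,"rz": 0}
    - {"x": 151,"y": -79,"z": 80,"rx": 0,"ry": -40,"rz": 0}
    - {"x": 151,"y": -79,"z": 106,"rx": 0,"ry": -40,"rz": 0}
    - {"x": 151,"y": -79,"z": 106,"rx": 0,"ry": -40,"rz": 0}
    - {"x": 151,"y": -79,"z": 106,"rx": 0,"ry": -40,"rz": 0}
  hand: 90

```text
time: 12.85
tool_pos: [0.5523, 0.0258, 0.1733]
tool_rot: [3.137, 0.698, 1.567]
contact_force: [-0.2, 1.1, 0.3]
opening: 0.0597
grip_force: 0.0
```

```bash
python3 - <<'E'
from h import *
tip([.551,-.08,.046],40,0,0)
E
```

```text
shift [  0.7  -1.6 100.1] turn [ 0.15 -0.01 -0.17]
```

>>> arm_command:
  series:
    - {"x": 0,"y": -1,"z": 10,"rx": 0,"ry": 0,"rz": 0}
    - {"x": 0,"y": -1,"z": 20,"rx": 0,"ry": 0,"rz": 0}
    - {"x": 0,"y": -1,"z": 30,"rx": 0,"ry": 0,"rz": 0}
    - {"x": 0,"y": -1,"z": 40,"rx": 0,"ry": 0,"rz": 0}
    - {"x": 0,"y": -1,"z": 60,"rx": 0,"ry": 0,"rz": 0}
    - {"x": 0,"y": -1,"z": 80,"rx": 0,"ry": 0,"rz": 0}
    - {"x": 0,"y": -1,"z": 90,"rx": 0,"ry": 0,"rz": 0}
    - {"x": 1,"y": -1,"z": 100,"rx": 0,"ry": 0,"rz": 0}
    - {"x": 1,"y": -1,"z": 100,"rx": 0,"ry": 0,"rz": 0}
    - {"x": 1,"y": -1,"z": 100,"rx": 0,"ry": 0,"rz": 0}

```text
time: 13.85
tool_pos: [0.5514, -0.0379, 0.0972]
tool_rot: [3.136, 0.701, 1.567]
contact_force: [-2.8, 2.2, 11.8]
opening: 0.0898
grip_force: 6.8
```

>>> arm_command:
  series:
    - {"x": 0,"y": 0,"z": 0,"rx": 0,"ry": 0,"rz": 0}
    - {"x": 0,"y": 0,"z": 0,"rx": 0,"ry": 0,"rz": 0}
    - {"x": 0,"y": 0,"z": 0,"rx": 0,"ry": 0,"rz": 0}
    - {"x": 0,"y": 0,"z": 0,"rx": 0,"ry": 0,"rz": 0}
    - {"x": 0,"y": 0,"z": 0,"rx": 0,"ry": 0,"rz": 0}
    - {"x": 0,"y": 0,"z": 0,"rx": 0,"ry": 0,"rz": 0}
  hand: 50
  squeeze: 20

```text
time: 14.45
tool_pos: [0.5512, -0.0375, 0.0952]
tool_rot: [3.137, 0.698, 1.568]
contact_force: [1.0, 0.1, 0.3]
opening: 0.0617
grip_force: 20.0
```

```bash
python3 - <<'E'
from h import *
print("lift"); tip([.551,-.06,.062],40)
print("out"); tip([.561,-.03,.062],40)
print("rot"); tip([.561,-.035,.05],0)
print("low"); tip([.561,-.035,.032],0)
E
```

```text
lift
shift [  4.1  -0.2 -25.6] turn [ 0.15 -0.01 -0.14]
out
shift [ 27.1   9.8 -44.9] turn [ 0.15 -0.01 -0.14]
rot
shift [-11.1   9.8 -17.1] turn [ 0.19 39.99 -0.08]
low
shift [ 0.4  9.8 -3.3] turn [ 0.19 39.99 -0.08]
```

>>> arm_command:
  series:
    - {"x": -4,"y": 0,"z": -12,"rx": 0,"ry": 0,"rz": 0}
    - {"x": 4,"y": 0,"z": -26,"rx": 0,"ry": 0,"rz": 0}
    - {"x": 15,"y": 5,"z": -36,"rx": 0,"ry": 0,"rz": 0}
    - {"x": 27,"y": 10,"z": -45,"rx": 0,"ry": 0,"rz": 0}
    - {"x": 20,"y": 10,"z": -40,"rx": 0,"ry": 8,"rz": 0}
    - {"x": 12,"y": 10,"z": -34,"rx": 0,"ry": 16,"rz": 0}
    - {"x": 4,"y": 10,"z": -28,"rx": 0,"ry": 24,"rz": 0}
    - {"x": -4,"y": 10,"z": -22,"rx": 0,"ry": 32,"rz": 0}
    - {"x": -11,"y": 10,"z": -17,"rx": 0,"ry": 40,"rz": 0}
    - {"x": -11,"y": 10,"z": -17,"rx": 0,"ry": 40,"rz": 0}
    - {"x": -6,"y": 10,"z": -10,"rx": 0,"ry": 40,"rz": 0}
    - {"x": 1,"y": 10,"z": -2,"rx": 0,"ry": 40,"rz": 0}
    - {"x": 1,"y": 10,"z": -2,"rx": 0,"ry": 40,"rz": 0}

```text
time: 15.75
tool_pos: [0.5602, -0.0337, 0.0941]
tool_rot: [-3.141, 0.001, 1.573]
contact_force: [0.5, 0.4, -0.9]
opening: 0.0617
grip_force: 20.0
```

```bash
python3 - <<'E'
from h import *
for c in ["side","top"]:
  p=read_camera(c)
  for q in ["cassette_a","tote"]: print([(np.array(d["point"]).round(4).tolist(),round(d["confidence"],2)) for d in mark_of(p,q)[:3]])
E
```

```text
[([0.5602, -0.0339, 0.024], 0.65), ([0.6342, -0.2394, 0.054], 0.53)]
[([0.5849, -0.0445, -0.0015], 0.69)]
[([0.6338, -0.2445, 0.0561], 0.59), ([0.5587, -0.0376, 0.0218], 0.44)]
[]
```

>>> arm_command:
  series:
    - {"x": 0,"y": 0,"z": 0,"rx": 0,"ry": 0,"rz": 0}
    - {"x": 0,"y": 0,"z": 0,"rx": 0,"ry": 0,"rz": 0}
    - {"x": 0,"y": 0,"z": 0,"rx": 0,"ry": 0,"rz": 0}
    - {"x": 0,"y": 0,"z": 0,"rx": 0,"ry": 0,"rz": 0}
    - {"x": 0,"y": 0,"z": -20,"rx": 0,"ry": 0,"rz": 0}
    - {"x": 0,"y": 0,"z": -60,"rx": 0,"ry": 0,"rz": 0}
    - {"x": 0,"y": 0,"z": -100,"rx": 0,"ry": 0,"rz": 0}
    - {"x": 0,"y": 0,"z": -140,"rx": 0,"ry": 0,"rz": 0}
  hand: 70

```text
time: 16.85
tool_pos: [0.5604, -0.0355, 0.2377]
tool_rot: [3.138, -0.0, 1.57]
contact_force: [0.2, 0.8, 0.3]
opening: 0.0699
grip_force: 0.0
```

```bash
python3 - <<'E'
from h import *
for c in ["side","top"]:
  p=read_camera(c)
  for q in ["cassette_a","tote"]: print([(np.array(d["point"]).round(4).tolist(),round(d["confidence"],2)) for d in mark_of(p,q)[:3]])
tip([.635,-.2275,.069],40,0,.1)
E
```

```text
[([0.5613, -0.0348, 0.0089], 0.82), ([0.6121, 0.3038, 0.0008], 0.59), ([0.6352, -0.2416, 0.0559], 0.47)]
[([0.5836, -0.0453, 0.0011], 0.69)]
[([0.6343, -0.2436, 0.0563], 0.56), ([0.558, -0.0385, 0.0005], 0.39)]
[]
shift [-85.7  75.   39.4] turn [  0.07 -40.03  -0.05]
```

First cassette lies flat in the tote. On to the second one.

>>> arm_command:
  series:
    - {"x": 0,"y": 20,"z": -20,"rx": 0,"ry": -8,"rz": 0}
    - {"x": 0,"y": 45,"z": -30,"rx": 0,"ry": -16,"rz": 0}
    - {"x": -20,"y": 75,"z": -30,"rx": 0,"ry": -24,"rz": 0}
    - {"x": -50,"y": 75,"z": -20,"rx": 0,"ry": -32,"rz": 0}
    - {"x": -86,"y": 75,"z": 10,"rx": 0,"ry": -40,"rz": 0}
    - {"x": -86,"y": 75,"z": 39,"rx": 0,"ry": -40,"rz": 0}
    - {"x": -86,"y": 75,"z": 39,"rx": 0,"ry": -40,"rz": 0}
    - {"x": -86,"y": 75,"z": 39,"rx": 0,"ry": -40,"rz": 0}
    - {"x": -86,"y": 75,"z": 39,"rx": 0,"ry": -40,"rz": 0}
  hand: 0

```text
time: 18.05
tool_pos: [0.6366, -0.1214, 0.1992]
tool_rot: [3.134, 0.698, 1.566]
contact_force: [0.7, 1.2, 0.4]
opening: 0.0032
grip_force: 0.0
```

```bash
python3 - <<'E'
from h import *
tip([.635,-.2275,.069],40)
E
```

```text
shift [  2.4  -2.  102.4] turn [ 0.27  0.   -0.23]
```

>>> arm_command:
  series:
    - {"x": 0,"y": -1,"z": 30,"rx": 0,"ry": 0,"rz": 0}
    - {"x": 1,"y": -2,"z": 60,"rx": 0,"ry": 0,"rz": 0}
    - {"x": 2,"y": -2,"z": 80,"rx": 0,"ry": 0,"rz": 0}
    - {"x": 2,"y": -2,"z": 92,"rx": 0,"ry": 0,"rz": 0}
    - {"x": 2,"y": -2,"z": 102,"rx": 0,"ry": 0,"rz": 0}
    - {"x": 2,"y": -2,"z": 102,"rx": 0,"ry": 0,"rz": 0}
    - {"x": 10,"y": -2,"z": 95.6,"rx": 0,"ry": 0,"rz": 0}
    - {"x": 17,"y": -2,"z": 89,"rx": 0,"ry": 0,"rz": 0}
    - {"x": 25,"y": -2,"z": 82.7,"rx": 0,"ry": 0,"rz": 0}
    - {"x": 33,"y": -2,"z": 76.3,"rx": 0,"ry": 0,"rz": 0}
    - {"x": 40,"y": -2,"z": 70,"rx": 0,"ry": 0,"rz": 0}
    - {"x": 48,"y": -2,"z": 63.4,"rx": 0,"ry": 0,"rz": 0}
    - {"x": 56,"y": -2,"z": 57,"rx": 0,"ry": 0,"rz": 0}
    - {"x": 63,"y": -2,"z": 50.6,"rx": 0,"ry": 0,"rz": 0}
    - {"x": 71,"y": -2,"z": 44,"rx": 0,"ry": 0,"rz": 0}
    - {"x": 79,"y": -2,"z": 37.7,"rx": 0,"ry": 0,"rz": 0}

```text
time: 19.65
tool_pos: [0.6343, -0.0848, 0.1187]
tool_rot: [3.136, 0.7, 1.567]
contact_force: [0.4, -3.5, 8.3]
opening: 0.0006
grip_force: 4.8
```

>>> arm_command:
  series:
    - {"x": 8,"y": 0,"z": -6.4,"rx": 0,"ry": 0,"rz": 0}
    - {"x": 15,"y": 0,"z": -12.9,"rx": 0,"ry": 0,"rz": 0}
    - {"x": 23,"y": 0,"z": -19.3,"rx": 0,"ry": 0,"rz": 0}
    - {"x": 31,"y": 0,"z": -25.7,"rx": 0,"ry": 0,"rz": 0}
    - {"x": 38,"y": 0,"z": -32,"rx": 0,"ry": 0,"rz": 0}
    - {"x": 46,"y": 0,"z": -38.6,"rx": 0,"ry": 0,"rz": 0}
    - {"x": 57,"y": 0,"z": -38.5,"rx": 0,"ry": 0,"rz": 0}
    - {"x": 68,"y": 0,"z": -38,"rx": 0,"ry": 0,"rz": 0}
    - {"x": 78,"y": 0,"z": -38,"rx": 0,"ry": 0,"rz": 0}
    - {"x": 89,"y": 0,"z": -38,"rx": 0,"ry": 0,"rz": 0}
    - {"x": 99,"y": 0,"z": -37.5,"rx": 0,"ry": 0,"rz": 0}
    - {"x": 99,"y": 0,"z": -37.5,"rx": 0,"ry": 0,"rz": 0}

```text
time: 20.85
tool_pos: [0.6337, 0.0157, 0.0814]
tool_rot: [3.14, 0.698, 1.57]
contact_force: [0.1, 0.2, 0.3]
opening: 0.0006
grip_force: 0.0
```

```bash
python3 - <<'E'
from h import *
for c in ["side","top"]:
  p=read_camera(c)
  for q in ["cassette_a","tote"]: print([(np.array(d["point"]).round(4).tolist(),round(d["confidence"],2)) for d in mark_of(p,q)[:3]])
tip([.634,-.084,.052],40,0,.1)
E
```

```text
[([0.6325, -0.0802, 0.036], 0.78), ([0.5604, -0.036, 0.0069], 0.68)]
[([0.5858, -0.0438, -0.001], 0.69)]
[([0.6322, -0.0827, 0.037], 0.84)]
[([0.5847, -0.0425, 0.0003], 0.74)]
shift [-55.2   0.  -78.2] turn [ 0.16 -0.01 -0.19]
```

>>> arm_command:
  series:
    - {"x": 0,"y": 0,"z": -40,"rx": 0,"ry": 0,"rz": 0}
    - {"x": 0,"y": 0,"z": -78,"rx": 0,"ry": 0,"rz": 0}
    - {"x": -30,"y": -1,"z": -78,"rx": 0,"ry": 0,"rz": 0}
    - {"x": -53,"y": -2,"z": -80,"rx": 0,"ry": 0,"rz": 0}
    - {"x": -53,"y": -2,"z": -80,"rx": 0,"ry": 0,"rz": 0}
    - {"x": -53,"y": -2,"z": -80,"rx": 0,"ry": 0,"rz": 0}
    - {"x": -53,"y": -2,"z": -80,"rx": 0,"ry": 0,"rz": 0}
    - {"x": -53,"y": -2,"z": -80,"rx": 0,"ry": 0,"rz": 0}
    - {"x": -53,"y": -2,"z": -80,"rx": 0,"ry": 0,"rz": 0}
    - {"x": -53,"y": -2,"z": -80,"rx": 0,"ry": 0,"rz": 0}
  hand: 90

```text
time: 22.15
tool_pos: [0.6318, 0.0259, 0.1777]
tool_rot: [3.138, 0.698, 1.569]
contact_force: [-0.0, 0.5, -0.6]
opening: 0.0758
grip_force: 0.0
```

```bash
python3 - <<'E'
from h import *
for c in ["side"]:
  p=read_camera(c)
  for q in ["cassette_a"]: print([(np.array(d["point"]).round(4).tolist(),round(d["confidence"],2)) for d in mark_of(p,q)[:3]])
tip([.632,-.081,.052],40,0,0); print(observe()["opening"])
E
```

```text
[([0.5604, -0.0374, 0.0076], 0.85), ([0.6325, -0.0779, 0.0394], 0.59)]
shift [-0.8 -0.1 99.6] turn [ 0.14 -0.   -0.12]
0.08351716611327491
```

>>> arm_command:
  series:
    - {"x": 0,"y": 0,"z": 20,"rx": 0,"ry": 0,"rz": 0}
    - {"x": 0,"y": 0,"z": 40,"rx": 0,"ry": 0,"rz": 0}
    - {"x": 0,"y": 0,"z": 60,"rx": 0,"ry": 0,"rz": 0}
    - {"x": 0,"y": 0,"z": 80,"rx": 0,"ry": 0,"rz": 0}
    - {"x": 0,"y": 0,"z": 90,"rx": 0,"ry": 0,"rz": 0}
    - {"x": -1,"y": 0,"z": 99,"rx": 0,"ry": 0,"rz": 0}
    - {"x": -1,"y": 0,"z": 99,"rx": 0,"ry": 0,"rz": 0}

```text
time: 22.95
tool_pos: [0.6319, -0.0394, 0.1025]
tool_rot: [3.138, 0.698, 1.568]
contact_force: [0.2, 0.2, 0.3]
opening: 0.0897
grip_force: 0.0
```

>>> arm_command:
  series:
    - {"x": 0,"y": 0,"z": 0,"rx": 0,"ry": 0,"rz": 0}
    - {"x": 0,"y": 0,"z": 0,"rx": 0,"ry": 0,"rz": 0}
    - {"x": 0,"y": 0,"z": 0,"rx": 0,"ry": 0,"rz": 0}
    - {"x": 0,"y": 0,"z": 0,"rx": 0,"ry": 0,"rz": 0}
    - {"x": 0,"y": 0,"z": 0,"rx": 0,"ry": 0,"rz": 0}
    - {"x": 0,"y": 0,"z": 0,"rx": 0,"ry": 0,"rz": 0}
  hand: 50
  squeeze: 20

```text
time: 23.55
tool_pos: [0.6323, -0.0385, 0.1034]
tool_rot: [3.136, 0.698, 1.567]
contact_force: [-0.5, 1.5, 2.4]
opening: 0.0617
grip_force: 20.0
```

```bash
python3 - <<'E'
from h import *
print("out"); tip([.632,-.03,.072],40)
print("rot"); tip([.632,-.035,.06],0)
print("low"); tip([.632,-.035,.048],0)
E
```

```text
out
shift [ 26.8  -0.2 -46.9] turn [ 0.19 -0.01 -0.16]
rot
shift [-11.5  -0.2 -19.2] turn [ 0.24 39.99 -0.09]
low
shift [ -3.7  -0.3 -10. ] turn [ 0.24 39.99 -0.09]
```

>>> arm_command:
  series:
    - {"x": -6,"y": 0,"z": -12,"rx": 0,"ry": 0,"rz": 0}
    - {"x": 4,"y": 0,"z": -26,"rx": 0,"ry": 0,"rz": 0}
    - {"x": 15,"y": 0,"z": -37,"rx": 0,"ry": 0,"rz": 0}
    - {"x": 27,"y": 0,"z": -47,"rx": 0,"ry": 0,"rz": 0}
    - {"x": 20,"y": 0,"z": -42,"rx": 0,"ry": 8,"rz": 0}
    - {"x": 12,"y": 0,"z": -36,"rx": 0,"ry": 16,"rz": 0}
    - {"x": 4,"y": 0,"z": -30,"rx": 0,"ry": 24,"rz": 0}
    - {"x": -4,"y": 0,"z": -24,"rx": 0,"ry": 32,"rz": 0}
    - {"x": -11,"y": 0,"z": -19,"rx": 0,"ry": 40,"rz": 0}
    - {"x": -11,"y": 0,"z": -19,"rx": 0,"ry": 40,"rz": 0}
    - {"x": -4,"y": 0,"z": -10,"rx": 0,"ry": 40,"rz": 0}
    - {"x": -4,"y": 0,"z": -10,"rx": 0,"ry": 40,"rz": 0}
    - {"x": -4,"y": 0,"z": -10,"rx": 0,"ry": 40,"rz": 0}

```text
time: 24.85
tool_pos: [0.6315, -0.0334, 0.1121]
tool_rot: [3.141, 0.001, 1.573]
contact_force: [-0.1, -0.6, -1.2]
opening: 0.0615
grip_force: 20.0
```

>>> arm_command:
  series:
    - {"x": 0,"y": 0,"z": 0,"rx": 0,"ry": 0,"rz": 0}
    - {"x": 0,"y": 0,"z": 0,"rx": 0,"ry": 0,"rz": 0}
    - {"x": 0,"y": 0,"z": 0,"rx": 0,"ry": 0,"rz": 0}
    - {"x": 0,"y": 0,"z": 0,"rx": 0,"ry": 0,"rz": 0}
    - {"x": 0,"y": 0,"z": -20,"rx": 0,"ry": 0,"rz": 0}
    - {"x": 0,"y": 0,"z": -60,"rx": 0,"ry": 0,"rz": 0}
    - {"x": 0,"y": -40,"z": -100,"rx": 0,"ry": 0,"rz": 0}
    - {"x": 0,"y": -80,"z": -140,"rx": 0,"ry": 0,"rz": 0}
    - {"x": 0,"y": -120,"z": -140,"rx": 0,"ry": 0,"rz": 0}
    - {"x": 0,"y": -160,"z": -140,"rx": 0,"ry": 0,"rz": 0}
  hand: 70

```text
time: 25.85
tool_pos: [0.4702, -0.0355, 0.2548]
tool_rot: [3.134, 0.001, 1.57]
contact_force: [-0.1, 0.4, -0.2]
opening: 0.0699
grip_force: 0.0
```

```bash
python3 - <<'E'
from h import *
print(observe()["tool_pos"],observe()["time"])
for c in ["side","top","wrist"]:
  p=read_camera(c)
  for q in ["cassette_a","tote","bay"]: print(c,[(np.array(d["point"]).round(4).tolist(),round(d["confidence"],2)) for d in mark_of(p,q)[:3]])
  cv2.imwrite(f"pics/x_{c}.png",p["pixels"])
a=cv2.resize(cv2.imread("pics/x_side.png")[125:265,95:300],None,fx=2.9,fy=2.9,interpolation=cv2.INTER_CUBIC)
b=cv2.resize(cv2.imread("pics/x_wrist.png")[:200],None,fx=1,fy=1)
w=595;o=np.zeros((600,w,3),np.uint8);o[:a.shape[0],:a.shape[1]]=a[:, :w];o[400:600,:512]=b
cv2.imwrite("pics/last.png",o)
E
```

```text
[ 0.4702 -0.0355  0.2548] 25.85
side [([0.5638, -0.0375, 0.0083], 0.79), ([0.6305, -0.0226, 0.0031], 0.57)]
side [([0.5856, -0.0433, -0.0021], 0.77), ([0.5953, -0.198, 0.1918], 0.31)]
side []
top [([0.6316, -0.0288, 0.0065], 0.78)]
top [([0.5864, -0.0419, 0.0002], 0.97)]
top []
wrist [([0.5667, -0.0389, 0.0055], 0.76)]
wrist [([0.59, -0.0444, -0.003], 0.73), ([0.6331, -0.0276, 0.0062], 0.61)]
wrist []
```

View pics/last.png

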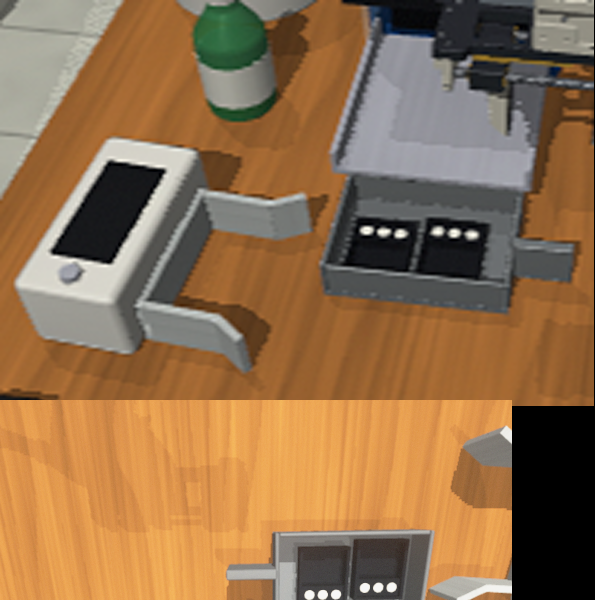

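Both cassettes lie flat in the tote at (380,245) and (453,245), and the bay mouth is at (305,215)/(245,350). Now the tote handle at (545,260).

```bash
python3 - <<'E'
from h import *
tip([.455,-.0235,.1],0,-np.pi/2); tip([.455,-.0235,.018],0,-np.pi/2); print(observe()["qpos"])
E
```

```text
shift [ 11.9 -17.3  86.8] turn [ 0.13 -0.15 89.99]
shift [ 11.9 -17.6 168.8] turn [ 0.13 -0.15 89.99]
[-0.2376  0.2858  1.7246  0.001   1.1283 -0.2379]
```

>>> arm_command:
  series:
    - {"x": 0,"y": 0,"z": 0,"rx": 0,"ry": 0,"rz": 8.5}
    - {"x": 0,"y": 0,"z": 0,"rx": 0,"ry": 0,"rz": 17}
    - {"x": 0,"y": 0,"z": 0,"rx": 0,"ry": 0,"rz": 25.5}
    - {"x": 0,"y": 0,"z": 0,"rx": 0,"ry": 0,"rz": 34}
    - {"x": 0,"y": 0,"z": 0,"rx": 0,"ry": 0,"rz": 42.5}
    - {"x": 12,"y": -10,"z": 10,"rx": 0,"ry": 0,"rz": 51}
    - {"x": 12,"y": -17,"z": 20,"rx": 0,"ry": 0,"rz": 59.5}
    - {"x": 12,"y": -17,"z": 40,"rx": 0,"ry": 0,"rz": 68}
    - {"x": 12,"y": -17,"z": 60,"rx": 0,"ry": 0,"rz": 76.5}
    - {"x": 12,"y": -17,"z": 80,"rx": 0,"ry": 0,"rz": 85}
    - {"x": 12,"y": -17,"z": 87,"rx": 0,"ry": 0,"rz": 90}
    - {"x": 12,"y": -17,"z": 87,"rx": 0,"ry": 0,"rz": 90}
    - {"x": 12,"y": -17,"z": 110,"rx": 0,"ry": 0,"rz": 90}
    - {"x": 12,"y": -17,"z": 135,"rx": 0,"ry": 0,"rz": 90}
    - {"x": 12,"y": -17,"z": 155,"rx": 0,"ry": 0,"rz": 90}
    - {"x": 12,"y": -17,"z": 168,"rx": 0,"ry": 0,"rz": 90}
    - {"x": 12,"y": -17,"z": 168,"rx": 0,"ry": 0,"rz": 90}
  hand: 60

```text
time: 28.15
tool_pos: [0.4549, -0.0233, 0.0837]
tool_rot: [-3.141, -0.001, 0.002]
contact_force: [-0.5, -0.0, 0.8]
opening: 0.0599
grip_force: 0.0
```

>>> arm_command:
  series:
    - {"x": 0,"y": 0,"z": 0,"rx": 0,"ry": 0,"rz": 0}
    - {"x": 0,"y": 0,"z": 0,"rx": 0,"ry": 0,"rz": 0}
    - {"x": 0,"y": 0,"z": 0,"rx": 0,"ry": 0,"rz": 0}
    - {"x": 0,"y": 0,"z": 0,"rx": 0,"ry": 0,"rz": 0}
    - {"x": 0,"y": 0,"z": 0,"rx": 0,"ry": 0,"rz": 0}
    - {"x": 0,"y": 0,"z": 0,"rx": 0,"ry": 0,"rz": 0}
    - {"x": 0,"y": 0,"z": 0,"rx": 0,"ry": 0,"rz": 0}
    - {"x": 0,"y": 0,"z": 0,"rx": 0,"ry": 0,"rz": 0}
  hand: 5
  squeeze: 25

```text
time: 28.95
tool_pos: [0.4554, -0.0235, 0.0849]
tool_rot: [3.141, -0.004, -0.0]
contact_force: [-0.7, -1.3, 1.5]
opening: 0.0118
grip_force: 25.0
```

```bash
python3 - <<'E'
from h import *
s=observe();print(s["tool_pos"],s["tool_rot"],s["time"])
for c in ["side","top","wrist"]:
  p=read_camera(c)
  for q in ["tote","bay"]: print(c,q,[(np.array(d["point"]).round(4).tolist(),round(d["confidence"],2)) for d in mark_of(p,q)[:3]])
E
```

```text
[ 0.4554 -0.0235  0.0849] [ 3.1415 -0.004  -0.0001] 28.95
side tote [([0.5872, -0.0431, 0.0001], 0.64)]
side bay []
top tote [([0.5847, -0.0404, -0.0005], 0.57)]
top bay [([0.4875, 0.2883, 0.0005], 0.34)]
wrist tote []
wrist bay []
```

>>> arm_command:
  series:
    - {"x": 0,"y": -6,"z": 0,"rx": 0,"ry": 0,"rz": 0}
    - {"x": 0,"y": -12,"z": 0,"rx": 0,"ry": 0,"rz": 0}
    - {"x": 0,"y": -18,"z": 0,"rx": 0,"ry": 0,"rz": 0}
    - {"x": 0,"y": -24,"z": 0,"rx": 0,"ry": 0,"rz": 0}
    - {"x": 0,"y": -30,"z": 0,"rx": 0,"ry": 0,"rz": 0.3}
    - {"x": 0,"y": -36,"z": 0,"rx": 0,"ry": 0,"rz": 0.6}
    - {"x": 0,"y": -42,"z": 0,"rx": 0,"ry": 0,"rz": 0.9}
    - {"x": 0,"y": -48,"z": 0,"rx": 0,"ry": 0,"rz": 1.2}
    - {"x": 0,"y": -54,"z": 0,"rx": 0,"ry": 0,"rz": 1.4}
    - {"x": 0,"y": -60,"z": 0,"rx": 0,"ry": 0,"rz": 1.4}
    - {"x": 0,"y": -66,"z": 0,"rx": 0,"ry": 0,"rz": 1.4}
    - {"x": 0,"y": -72,"z": 0,"rx": 0,"ry": 0,"rz": 1.4}
    - {"x": 0,"y": -78,"z": 0,"rx": 0,"ry": 0,"rz": 1.4}
    - {"x": 0,"y": -78,"z": 0,"rx": 0,"ry": 0,"rz": 1.4}
  squeeze: 50

```text
time: 30.8
tool_pos: [0.4552, 0.0558, 0.0848]
tool_rot: [-3.141, -0.004, -0.024]
contact_force: [1.0, 0.5, 6.2]
opening: 0.0121
grip_force: 50.0
```

```bash
python3 - <<'E'
from h import *
s=observe();print(s["tool_pos"],s["tool_rot"],s["time"],s["contact_force"])
for c in ["side","top","wrist"]:
  p=read_camera(c)
  for q in ["tote","bay","cassette_a"]: print(c,q,[(np.array(d["point"]).round(4).tolist(),round(d["confidence"],2)) for d in mark_of(p,q)[:3]])
  for q,z in [("tote",.042),("bay",.05)]:
    for d in trace(p,q)[:1]:
        m=d["pixels"].astype(np.uint8);np.save(f"pics/{c}_{q}.npy",m)
        print("trace",c,q,round(d["confidence"],2),m.sum(),cv2.boundingRect(m))
  if c!="wrist": np.savez(f"pics/{c}.npz",**{k:p[k] for k in("pixels","K","rvec","tvec")})
  else: np.savez(f"pics/{c}.npz",**{k:p[k] for k in("pixels","K","rvec","tvec")})
E
```

```text
[0.4552 0.0558 0.0848] [-3.1409 -0.0039 -0.024 ] 30.8 [0.9657 0.505  6.1773]
side tote [([0.5828, 0.0312, 0.0011], 0.77)]
side bay []
side cassette_a [([0.633, 0.0533, 0.0045], 0.95), ([0.5611, 0.0441, 0.0104], 0.59)]
trace side tote 0.9 1955 (198, 202, 73, 55)
trace side bay 0.93 4269 (100, 172, 102, 81)
top tote [([0.5862, 0.0362, -0.0031], 0.86)]
top bay [([0.3633, -0.3315, 0.0003], 0.62), ([0.6305, 0.0431, 0.0034], 0.36)]
top cassette_a [([0.6317, 0.0468, 0.0039], 0.75), ([0.5582, 0.0406, 0.0004], 0.73), ([0.5926, -0.1902, 0.1852], 0.41)]
trace top tote 0.82 917 (231, 141, 44, 54)
wrist tote []
wrist bay []
wrist cassette_a [([0.5622, 0.0402, 0.0068], 0.75)]
trace wrist tote 0.58 31653 (155, 0, 286, 276)
```

>>> arm_command:
  series:
    - {"x": 6,"y": 1,"z": 0,"rx": 0,"ry": 0,"rz": 0}
    - {"x": 12,"y": 1,"z": 0,"rx": 0,"ry": 0,"rz": 0}
    - {"x": 18,"y": 1,"z": 0,"rx": 0,"ry": 0,"rz": 0}
    - {"x": 24,"y": 1,"z": 0,"rx": 0,"ry": 0,"rz": 0}
    - {"x": 30,"y": 1,"z": 0,"rx": 0,"ry": 0,"rz": 0}
    - {"x": 36,"y": 1,"z": 0,"rx": 0,"ry": 0,"rz": 0}
    - {"x": 42,"y": 1,"z": 0,"rx": 0,"ry": 0,"rz": 0}
    - {"x": 48,"y": 1,"z": 0,"rx": 0,"ry": 0,"rz": 0}
    - {"x": 54,"y": 1,"z": 0,"rx": 0,"ry": 0,"rz": 0}
    - {"x": 60,"y": 1,"z": 0,"rx": 0,"ry": 0,"rz": 0}
    - {"x": 65,"y": 1,"z": 0,"rx": 0,"ry": 0,"rz": 0}
    - {"x": 70,"y": 1,"z": 0,"rx": 0,"ry": 0,"rz": 0}
    - {"x": 75,"y": 1,"z": 0,"rx": 0,"ry": 0,"rz": 0}
    - {"x": 80,"y": 1,"z": 0,"rx": 0,"ry": 0,"rz": 0}
    - {"x": 85,"y": 1,"z": 0,"rx": 0,"ry": 0,"rz": 0}

```text
time: 33.2
tool_pos: [0.5382, 0.0527, 0.0848]
tool_rot: [-3.141, 0.001, -0.024]
contact_force: [-8.0, -0.3, 9.1]
opening: 0.0119
grip_force: 50.0
```

>>> arm_command:
  series:
    - {"x": 4,"y": 0,"z": 0,"rx": 0,"ry": 0,"rz": 0}
    - {"x": 8,"y": 0,"z": 0,"rx": 0,"ry": 0,"rz": 0}
    - {"x": 12,"y": 0,"z": 0,"rx": 0,"ry": 0,"rz": 0}
    - {"x": 16,"y": 0,"z": 0,"rx": 0,"ry": 0,"rz": 0}
    - {"x": 20,"y": 0,"z": 0,"rx": 0,"ry": 0,"rz": 0}
    - {"x": 20,"y": 0,"z": 0,"rx": 0,"ry": 0,"rz": 0}

```text
time: 33.8
tool_pos: [0.5591, 0.0522, 0.0848]
tool_rot: [-3.141, -0.001, -0.024]
contact_force: [-3.2, 0.1, 6.2]
opening: 0.0118
grip_force: 50.0
```

```bash
python3 - <<'E'
from h import *
s=observe();print(s["tool_pos"],s["tool_rot"],s["time"],s["contact_force"],s["torque"])
for c in ["side","top","wrist"]:
  p=read_camera(c)
  for q in ["tote","bay"]: print(c,q,[(np.array(d["point"]).round(4).tolist(),round(d["confidence"],2)) for d in mark_of(p,q)[:3]])
E
```

```text
[0.5591 0.0522 0.0848] [-3.1408 -0.0006 -0.024 ] 33.8 [-3.2118  0.0748  6.2299] [-0.1435  0.5045 -0.0763]
side tote [([0.6903, 0.0267, -0.0036], 0.77)]
side bay []
top tote [([0.6878, 0.0311, 0.0014], 0.63)]
top bay [([0.7373, 0.0417, 0.0068], 0.18)]
wrist tote []
wrist bay []
```

>>> arm_command:
  series:
    - {"x": 4,"y": 0,"z": 0,"rx": 0,"ry": 0,"rz": 0}
    - {"x": 8,"y": 0,"z": 0,"rx": 0,"ry": 0,"rz": 0}
    - {"x": 12,"y": 0,"z": 0,"rx": 0,"ry": 0,"rz": 0}
    - {"x": 16,"y": 0,"z": 0,"rx": 0,"ry": 0,"rz": 0}
    - {"x": 20,"y": 0,"z": 0,"rx": 0,"ry": 0,"rz": 0}
    - {"x": 24,"y": 0,"z": 0,"rx": 0,"ry": 0,"rz": 0}
    - {"x": 28,"y": 0,"z": 0,"rx": 0,"ry": 0,"rz": 0}
    - {"x": 31,"y": 0,"z": 0,"rx": 0,"ry": 0,"rz": 0}
    - {"x": 31,"y": 0,"z": 0,"rx": 0,"ry": 0,"rz": 0}

```text
time: 35.15
tool_pos: [0.59, 0.0515, 0.0848]
tool_rot: [-3.141, -0.0, -0.024]
contact_force: [-3.9, -0.3, 5.7]
opening: 0.0117
grip_force: 50.0
```

>>> arm_command:
  series:
    - {"x": 1.5,"y": 0,"z": 0,"rx": 0,"ry": 0,"rz": 0}
    - {"x": 3,"y": 0,"z": 0,"rx": 0,"ry": 0,"rz": 0}
    - {"x": 3,"y": 0,"z": 0,"rx": 0,"ry": 0,"rz": 0}

```text
time: 35.45
tool_pos: [0.5918, 0.0515, 0.0848]
tool_rot: [-3.141, 0.002, -0.024]
contact_force: [-8.1, 0.2, 9.5]
opening: 0.0117
grip_force: 50.0
```

>>> arm_command:
  series:
    - {"x": 1.5,"y": 0,"z": 0,"rx": 0,"ry": 0,"rz": 0}
    - {"x": 2,"y": 0,"z": 0,"rx": 0,"ry": 0,"rz": 0}
    - {"x": 2,"y": 0,"z": 0,"rx": 0,"ry": 0,"rz": 0}

```text
time: 35.75
tool_pos: [0.5921, 0.0516, 0.0848]
tool_rot: [-3.141, 0.007, -0.024]
contact_force: [-15.7, -0.7, 14.5]
opening: 0.0117
grip_force: 50.0
```

>>> arm_command:
  series:
    - {"x": 1.5,"y": 0,"z": 0,"rx": 0,"ry": 0,"rz": 0}
    - {"x": 1.5,"y": 0,"z": 0,"rx": 0,"ry": 0,"rz": 0}
    - {"x": 1.5,"y": 0,"z": 0,"rx": 0,"ry": 0,"rz": 0}

```text
time: 36.05
tool_pos: [0.5924, 0.0516, 0.0848]
tool_rot: [-3.141, 0.01, -0.024]
contact_force: [-19.3, -0.3, 18.2]
opening: 0.0116
grip_force: 50.0
```

```bash
python3 - <<'E'
from h import *
for c in ["side","top"]:
  p=read_camera(c)
  for q in ["tote","cassette_a"]: print(c,q,[(np.array(d["point"]).round(4).tolist(),round(d["confidence"],2)) for d in mark_of(p,q)[:3]])
  np.savez(f"pics/fin_{c}.npz",**{k:p[k] for k in("pixels","K","rvec","tvec")})
E
```

```text
side tote [([0.7184, 0.0287, -0.0011], 0.62)]
side cassette_a [([0.7691, 0.0485, 0.002], 0.95), ([0.6963, 0.0378, 0.0085], 0.94)]
top tote [([0.7208, 0.0295, -0.0019], 0.84)]
top cassette_a [([0.7654, 0.0403, 0.0036], 0.78), ([0.6963, 0.0366, 0.0046], 0.46)]
```

>>> arm_command:
  series:
    - {"x": -2,"y": 0,"z": 0,"rx": 0,"ry": 0,"rz": 0}
    - {"x": -2,"y": 0,"z": 0,"rx": 0,"ry": 0,"rz": 0}
    - {"x": -2,"y": 0,"z": 0,"rx": 0,"ry": 0,"rz": 0}
    - {"x": -2,"y": 0,"z": 0,"rx": 0,"ry": 0,"rz": 0}
    - {"x": -2,"y": 0,"z": -20,"rx": 0,"ry": 0,"rz": 0}
    - {"x": -2,"y": 0,"z": -60,"rx": 0,"ry": 0,"rz": 0}
    - {"x": -40,"y": 0,"z": -100,"rx": 0,"ry": 0,"rz": 0}
    - {"x": -90,"y": 0,"z": -140,"rx": 0,"ry": 0,"rz": 0}
    - {"x": -130,"y": 0,"z": -150,"rx": 0,"ry": 0,"rz": 0}
    - {"x": -130,"y": 0,"z": -150,"rx": 0,"ry": 0,"rz": 0}
  hand: 50

```text
time: 37.35
tool_pos: [0.4639, 0.0537, 0.2367]
tool_rot: [-3.141, -0.004, -0.024]
contact_force: [0.1, 0.1, -0.1]
opening: 0.05
grip_force: 0.0
```

```bash
python3 - <<'E'
from h import *
for c in ["side","top"]:
  ps=[]
  for i in range(3):
    p=read_camera(c)
    d=mark_of(p,"tote")[:1]; ps+= [x["point"] for x in d]
  print(c,np.array(ps),[(np.array(d["point"]).round(4).tolist(),round(d["confidence"],2)) for d in mark_of(p,"cassette_a")[:2]])
  if c=="top":
    d=trace(p,"tote")[0]["pixels"].astype(np.uint8)
    k=max(cv2.findContours(d,0,1)[0],key=cv2.contourArea).reshape(-1,2)
    w=unproj(p,k,.042)*1000; print("tote rim x max",w[:,0].max(),"y",w[:,1].min(),w[:,1].max())
    g=cv2.cvtColor(p["pixels"],cv2.COLOR_BGR2GRAY)
    print("profile along x at y=.06,.0,.027 (z .046): x mm, grey")
    for y in(.055,.0):
      xs=np.arange(.775,.835,.003)
      uv=cv2.projectPoints(np.c_[xs,np.full_like(xs,y),np.full_like(xs,.046)],p["rvec"],p["tvec"],p["K"],None)[0].reshape(-1,1,2).astype(np.float32)
      print([f"{int(x*1000)}:{int(v)}" for x,v in zip(xs,cv2.remap(g,uv,None,cv2.INTER_LINEAR).ravel())])
    for x in (.76,.79):
      ys=np.arange(-.06,.115,.003)
      uv=cv2.projectPoints(np.c_[np.full_like(ys,x),ys,np.full_like(ys,.046)],p["rvec"],p["tvec"],p["K"],None)[0].reshape(-1,1,2).astype(np.float32)
      print([f"{int(v*1000)}:{int(q)}" for v,q in zip(ys,cv2.remap(g,uv,None,cv2.INTER_LINEAR).ravel())])
E
```

```text
side [[ 0.7213  0.0272 -0.0021]
 [ 0.7202  0.0278 -0.0007]
 [ 0.7223  0.0256 -0.0011]] [([0.6969, 0.0322, 0.0098], 0.75), ([0.7694, 0.0479, 0.0043], 0.68)]
top [[ 0.7221  0.0312  0.0024]
 [ 0.7236  0.0283 -0.0021]
 [ 0.7225  0.0299 -0.0006]] [([0.6952, 0.0364, 0.0033], 0.91), ([0.7667, 0.0427, 0.0052], 0.69)]
tote rim x max 811.462656010047 y -38.91545219982401 94.62102257634972
profile along x at y=.06,.0,.027 (z .046): x mm, grey
['775:37', '778:38', '781:34', '784:30', '787:34', '790:46', '793:62', '796:64', '799:54', '802:52', '805:54', '808:70', '811:111', '814:74', '817:82', '820:124', '823:166', '826:165', '829:102', '832:89']
['775:82', '778:81', '781:80', '784:77', '787:104', '790:105', '793:75', '796:67', '799:56', '802:53', '805:57', '808:90', '811:91', '814:89', '817:135', '820:170', '823:144', '826:92', '829:90', '832:91']
['-60:81', '-56:81', '-53:82', '-50:118', '-47:167', '-44:188', '-41:161', '-38:115', '-35:107', '-32:99', '-29:104', '-26:107', '-23:107', '-20:111', '-17:117', '-14:119', '-11:115', '-8:102', '-5:87', '-2:80', '0:80', '3:73', '6:53', '9:40', '12:83',
[... 196 characters left out ...]
8:49', '81:65', '84:65', '87:70', '90:73', '93:92', '96:154', '99:190', '102:175', '105:137', '108:117', '111:115', '114:121']
['-60:81', '-56:76', '-53:81', '-50:147', '-47:188', '-44:179', '-41:133', '-38:98', '-35:107', '-32:92', '-29:100', '-26:101', '-23:102', '-20:103', '-17:103', '-14:105', '-11:105', '-8:104', '-5:105', '-2:105', '0:105', '3:94', '6:72', '9:66', '12:66', '15:64', '18:63', '21:62', '24:62', '27:61', '30:61', '33:60', '36:59', '39:58', '42:58', '45:57', '48:55', '51:49', '54:46', '57:46', '60:46', '63:45', '66:43', '69:43', '72:41', '75:45', '78:56', '81:66', '84:67', '87:71', '90:85', '93:124', '96:171', '99:184', '102:147', '105:104', '108:105', '111:105', '114:106']
```

```bash
cat > fit.py <<'E'
from h import *
def samp(p,X,Y,z):
    P=np.c_[X.ravel(),Y.ravel(),np.full(X.size,z)]
    uv=cv2.projectPoints(P,p["rvec"],p["tvec"],p["K"],None)[0].reshape(-1,1,2).astype(np.float32)
    g=cv2.cvtColor(p["pixels"],cv2.COLOR_BGR2GRAY)
    return cv2.remap(g,uv,None,cv2.INTER_LINEAR).reshape(X.shape).astype(float)
def line(p,along,across,axis,z,thr):
    A,B=np.meshgrid(along,across,indexing="ij")
    G=samp(p,A,B,z) if axis=="x" else samp(p,B,A,z)
    w=np.clip(G-thr,0,None);ok=w.sum(1)>60
    c=(w*B).sum(1)[ok]/w.sum(1)[ok];a=along[ok]
    k=np.polyfit(a,c,1);r=c-np.polyval(k,a);ok2=abs(r)<2*r.std()+1e-9;k=np.polyfit(a[ok2],c[ok2],1)
    wd=(w>0).mean(1).mean()*(across[-1]-across[0])
    return k[0],a.mean(),np.polyval(k,a.mean()),r.std(),wd
for c in ["top","side"]:
    p=read_camera(c); print(c)
    print(" L",np.array(line(p,np.arange(.755,.815,.001),np.arange(.085,.112,.0005),"x",.05,125)))
    print(" R",np.array(line(p,np.arange(.755,.815,.001),np.arange(-.06,-.03,.0005),"x",.05,125)))
    print(" stop",np.array(line(p,np.arange(-.03,.085,.001),np.arange(.814,.836,.0005),"y",.05,125)))
    print(" rim -y side tote",np.array(line(p,np.arange(.65,.70,.001),np.arange(.085,.105,.0005),"x",.042,95)))
    p and cv2.imwrite(f"pics/end_{c}.png",p["pixels"])
    d=trace(p,"tote")[0]["pixels"].astype(np.uint8)
    k=max(cv2.findContours(d,0,1)[0],key=cv2.contourArea).reshape(-1,2)
    w=unproj(p,k,.042)
    for nm,sel in [("+y edge",(w[:,0]>.65)&(w[:,0]<.74)&(w[:,1]>.07)),("-y edge",(w[:,0]>.65)&(w[:,0]<.74)&(w[:,1]<-.02)),]:
        if sel.sum()>5: k1=np.polyfit(w[sel,0],w[sel,1],1);print(" tote",nm,k1[0],np.polyval(k1,.7))
    for nm,sel in [("front",(w[:,0]>.79)&(w[:,1]>-.02)&(w[:,1]<.08)),("back",(w[:,0]<.65)&(w[:,0]>.62)&((w[:,1]<.02)|(w[:,1]>.07)))]:
        if sel.sum()>5: k1=np.polyfit(w[sel,1],w[sel,0],1);print(" tote",nm,k1[0],np.polyval(k1,.027))
E
python3 fit.py
```

```text
top
 L [-0.0654  0.7845  0.0981  0.0001  0.0107]
 R [-0.0646  0.7845 -0.0465  0.0007  0.0107]
 stop [0.019  0.027  0.8217 0.0017 0.0073]
 rim -y side tote [-0.0227  0.6745  0.0972  0.0007  0.0157]
 tote +y edge -0.06624172851861196 0.09196979867082727
 tote -y edge -0.01767291523170197 -0.034828789504567366
 tote front 0.009479560482147625 0.8138592188348223
 tote back -0.002962375571112131 0.631435879460908
side
 L [-0.0606  0.7845  0.101   0.0001  0.0141]
 R [-0.0634  0.7845 -0.0431  0.0005  0.0144]
 stop [0.0672 0.027  0.82   0.0004 0.0064]
 rim -y side tote [-0.016   0.6752  0.0945  0.0005  0.0035]
 tote +y edge -0.03556296451290753 0.10389305352434008
 tote -y edge -0.08909980776574095 -0.03405832900205327
 tote front -0.1361665261193922 0.808554638812434
 tote back -0.011813996449783225 0.6313765260317952
```

The bay is actually turned by about -0.064 rad, and the tote went in at -0.024, so its corner met the stop about 4–5 mm short. I'll regrip, square it to the bay and reseat it.

>>> arm_command:
  series:
    - {"x": 45,"y": 0,"z": 0,"rx": 0,"ry": 0,"rz": 0}
    - {"x": 90,"y": 0,"z": 20,"rx": 0,"ry": 0,"rz": 0}
    - {"x": 126,"y": 0,"z": 50,"rx": 0,"ry": 0,"rz": 0}
    - {"x": 126,"y": 0,"z": 80,"rx": 0,"ry": 0,"rz": 0}
    - {"x": 126,"y": 0,"z": 110,"rx": 0,"ry": 0,"rz": 0}
    - {"x": 126,"y": 0,"z": 135,"rx": 0,"ry": 0,"rz": 0}
    - {"x": 126,"y": 0,"z": 151,"rx": 0,"ry": 0,"rz": 0}
    - {"x": 126,"y": 0,"z": 151,"rx": 0,"ry": 0,"rz": 0}

```text
time: 39.1
tool_pos: [0.5922, 0.0502, 0.0816]
tool_rot: [-3.141, 0.002, -0.025]
contact_force: [0.7, 0.1, -0.8]
opening: 0.05
grip_force: 0.0
```

>>> arm_command:
  series:
    - {"x": 0,"y": 0,"z": 0,"rx": 0,"ry": 0,"rz": 0}
    - {"x": 0,"y": 0,"z": 0,"rx": 0,"ry": 0,"rz": 0}
    - {"x": 0,"y": 0,"z": 0,"rx": 0,"ry": 0,"rz": 0}
    - {"x": 0,"y": 0,"z": 0,"rx": 0,"ry": 0,"rz": 0}
    - {"x": 0,"y": 0,"z": 0,"rx": 0,"ry": 0,"rz": 0}
    - {"x": 0,"y": 0,"z": 0,"rx": 0,"ry": 0,"rz": 0}
    - {"x": 0,"y": 0,"z": 0,"rx": 0,"ry": 0,"rz": 0}
  hand: 5
  squeeze: 40

```text
time: 39.8
tool_pos: [0.5937, 0.0503, 0.0846]
tool_rot: [-3.141, -0.004, -0.024]
contact_force: [-1.7, 0.2, 4.9]
opening: 0.0121
grip_force: 40.0
```

>>> arm_command:
  series:
    - {"x": -3,"y": 0,"z": 0,"rx": 0,"ry": 0,"rz": 0}
    - {"x": -6,"y": 0,"z": 0,"rx": 0,"ry": 0,"rz": 0}
    - {"x": -6,"y": -2,"z": 0,"rx": 0,"ry": 0,"rz": 0.6}
    - {"x": -6,"y": -4,"z": 0,"rx": 0,"ry": 0,"rz": 1.2}
    - {"x": -6,"y": -6,"z": 0,"rx": 0,"ry": 0,"rz": 1.8}
    - {"x": -6,"y": -8,"z": 0,"rx": 0,"ry": 0,"rz": 2.3}
    - {"x": -6,"y": -8,"z": 0,"rx": 0,"ry": 0,"rz": 2.3}

```text
time: 40.5
tool_pos: [0.588, 0.0579, 0.0846]
tool_rot: [3.141, -0.004, -0.066]
contact_force: [1.2, -2.3, 5.8]
opening: 0.012
grip_force: 40.0
```

>>> arm_command:
  series:
    - {"x": 2,"y": 0,"z": 0,"rx": 0,"ry": 0,"rz": 0}
    - {"x": 4,"y": 0,"z": 0,"rx": 0,"ry": 0,"rz": 0}
    - {"x": 6,"y": 0,"z": 0,"rx": 0,"ry": 0,"rz": 0}
    - {"x": 8,"y": 0,"z": 0,"rx": 0,"ry": 0,"rz": 0}
    - {"x": 8,"y": 0,"z": 0,"rx": 0,"ry": 0,"rz": 0}

```text
time: 41.0
tool_pos: [0.5944, 0.0581, 0.0846]
tool_rot: [-3.141, -0.0, -0.066]
contact_force: [-6.3, -0.2, 10.0]
opening: 0.0121
grip_force: 40.0
```

>>> arm_command:
  series:
    - {"x": 1.5,"y": 0,"z": 0,"rx": 0,"ry": 0,"rz": 0}
    - {"x": 3,"y": 0,"z": 0,"rx": 0,"ry": 0,"rz": 0}
    - {"x": 3,"y": 0,"z": 0,"rx": 0,"ry": 0,"rz": 0}

```text
time: 41.3
tool_pos: [0.5973, 0.058, 0.0846]
tool_rot: [-3.141, 0.0, -0.066]
contact_force: [-7.0, 0.3, 11.6]
opening: 0.0117
grip_force: 40.0
```

>>> arm_command:
  series:
    - {"x": 1.5,"y": 0,"z": 0,"rx": 0,"ry": 0,"rz": 0}
    - {"x": 2,"y": 0,"z": 0,"rx": 0,"ry": 0,"rz": 0}
    - {"x": 2,"y": 0,"z": 0,"rx": 0,"ry": 0,"rz": 0}

```text
time: 41.6
tool_pos: [0.5977, 0.058, 0.0846]
tool_rot: [-3.141, 0.004, -0.066]
contact_force: [-12.5, 0.3, 14.0]
opening: 0.012
grip_force: 40.0
```

>>> arm_command:
  series:
    - {"x": 1,"y": 0,"z": 0,"rx": 0,"ry": 0,"rz": 0}
    - {"x": 2,"y": 0,"z": 0,"rx": 0,"ry": 0,"rz": 0}
    - {"x": 2,"y": 0,"z": 0,"rx": 0,"ry": 0,"rz": 0}

```text
time: 41.9
tool_pos: [0.598, 0.0579, 0.0845]
tool_rot: [-3.141, 0.008, -0.065]
contact_force: [-18.6, 0.5, 19.9]
opening: 0.0117
grip_force: 40.0
```

>>> arm_command:
  series:
    - {"x": -2,"y": 0,"z": 0,"rx": 0,"ry": 0,"rz": 0}
    - {"x": -2,"y": 0,"z": 0,"rx": 0,"ry": 0,"rz": 0}
    - {"x": -2,"y": 0,"z": 0,"rx": 0,"ry": 0,"rz": 0}
    - {"x": -2,"y": 0,"z": 0,"rx": 0,"ry": 0,"rz": 0}
    - {"x": -2,"y": 0,"z": -20,"rx": 0,"ry": 0,"rz": 0}
    - {"x": -2,"y": 0,"z": -60,"rx": 0,"ry": 0,"rz": 0}
    - {"x": -40,"y": 0,"z": -100,"rx": 0,"ry": 0,"rz": 0}
    - {"x": -90,"y": 0,"z": -140,"rx": 0,"ry": 0,"rz": 0}
    - {"x": -130,"y": 0,"z": -150,"rx": 0,"ry": 0,"rz": 0}
    - {"x": -130,"y": 0,"z": -150,"rx": 0,"ry": 0,"rz": 0}
  hand: 50

```text
time: 42.9
tool_pos: [0.4693, 0.0662, 0.2357]
tool_rot: [-3.141, -0.004, -0.064]
contact_force: [0.8, 0.0, -0.1]
opening: 0.0496
grip_force: 0.0
```

```bash
python3 fit.py; python3 - <<'E'
from h import *
for c in ["side","top"]:
  for i in range(2):
    p=read_camera(c); print(c,[(q,[np.array(d["point"]).round(4).tolist() for d in mark_of(p,q)[:n]]) for q,n in(("tote",1),("cassette_a",2))])
E
```

```text
top
 L [-0.0648  0.7845  0.0981  0.0001  0.0106]
 R [-0.0612  0.7845 -0.0464  0.0006  0.0111]
 stop [0.0161 0.027  0.8218 0.0017 0.0073]
 rim -y side tote [-0.043   0.6745  0.0986  0.0006  0.0119]
 tote +y edge -0.08639018208464905 0.09519149975677939
 tote -y edge -0.08026463656925453 -0.032709638820007554
 tote front 0.08984545178144426 0.8155904552365415
 tote back 0.06343554731658362 0.631867361043177
side
 L [-0.0598  0.7845  0.101   0.0002  0.0145]
 R [-0.0628  0.7845 -0.0432  0.0005  0.0136]
 stop [0.0672 0.027  0.82   0.0004 0.0065]
 rim -y side tote [-0.0637  0.674   0.0978  0.0005  0.0035]
 tote +y edge -0.040460439805764574 0.1059036086774339
 tote -y edge -0.0957066213387342 -0.03094185162107021
 tote front -0.057165931727057084 0.8069988477772676
 tote back 0.019382148671605395 0.63241391888433
side [('tote', [[0.7231, 0.027, -0.0027]]), ('cassette_a', [[0.7699, 0.0463, 0.0059], [0.7002, 0.0379, 0.0082]])]
side [('tote', [[0.7208, 0.0265, -0.0012]]), ('cassette_a', [[0.7709, 0.0481, 0.0031], [0.5918, -0.1955, 0.1904]])]
top [('tote', [[0.7247, 0.0305, -0.0006]]), ('cassette_a', [[0.6985, 0.0378, 0.0054], [0.7701, 0.0416, 0.0041]])]
top [('tote', [[0.7264, 0.0292, -0.0001]]), ('cassette_a', [[0.6974, 0.0373, 0.0028], [0.7697, 0.043, 0.0006]])]
```

```bash
python3 -c "
from cell import *
print(hand_in())"
```

```text
the job is handed in; nothing more can be done
None
```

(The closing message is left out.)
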